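# Make up the labelling kit and the temperature-check kit

## Task

Make up the two kits for the serving counter from the stock lying in the row in front of the two trays. The shorter tray, the one with the cards in it, gets the thick marker pen laid in its pair of rests and the wider label roll standing in its ring; the longer tray gets the thin ball pen laid in its pair of narrow rests, the narrower label roll standing in its ring, and the probe thermometer lying flat with its body in the two wide rests and its needle in the fork. Leave the timer and the lidded tub behind the trays where they are.

Things in the scene. Friction and masses are not known exactly. Their poses are not given: they have to be found in the camera images.
- label_tray: Shorter metal tray, 140x172, with a pack of white cards; fixed. Origin at worktop level; at yaw 0 x points away from the robot, y (length) left. mm: floor z=6, lip 13, cards 14. Marker's two rests at x=36, y=+-36: bars 12 thick, 30 open between prongs, their floor z=14, prongs to 22; pen along y, middle (36,0). Roll's ring: centre (-31,-41), inner radius 38, top z=18; roll stands on z=6.
- probe_tray: Longer metal tray, 128x252, no cards; fixed; frame, floor, lip, rests' and ring's heights as label_tray (mm). Ball pen rests x=-26, y=-13 and -87, 24 open; pen along y, middle (-26,-50). Probe: wide rests x=27, y=-24 and -92, 46 open; needle fork (37,60), 26 open, floor z=10, top 22; seated probe's x axis along tray +y, its origin at (28.5,-4,14). Roll ring: centre (-26,83), inner radius 34.
- marker_pen: Thick marker pen, white with a red cap, lying; 17 mm wide, 135 mm long along its y axis, 16 mm high. Origin at the middle of its underside. About 15 g. Either end may point either way in the rests.
- ball_pen: Thin white ball pen with green ends, lying; 11 mm wide, 145 mm long along its y axis, 9 mm high. Origin at the middle of its underside. About 12 g. Either way round in the rests.
- probe: Probe thermometer, lying, 199 mm long along its x axis, about 60 g. White flat body from x=-101 to -9, y=-14 to 17, z=0 to 14 mm; grip it across at x=-55, y=1.5. Thin needle from the body to the tip at x=100, between y=-15 and -3, 7 mm above the underside. Origin at underside level, half way along.
- wide_roll: The wider roll of blank white labels, standing on end: 61 mm diameter, 40 mm high, about 120 g. Origin at the centre of its underside, z up. Yaw does not matter.
- narrow_roll: The narrower roll of pale blue labels, standing on end: 53 mm diameter, 40 mm high, about 100 g. Origin at the centre of its underside, z up. Yaw does not matter.
- timer: Bystander, loose, lying among the stock: white square kitchen timer, 70 x 70 x 20 mm. Origin at the centre of its underside. Not to be moved.
- dip_tub: Bystander, loose, behind the trays: white lidded tub, 79 mm diameter, 50 mm high. Origin at the centre of its underside. Not to be moved.

How it is judged:
By the outcome, as a careful person would: the job done as asked, in the order asked, and still so for the second after the job is handed in, with the robot touching nothing.
It also fails if it takes over 115 s, if anything falls off the work surface, if the arm or the gripper's body presses on something with over 40 N, if the wrist force passes 120 N, or if a joint passes its speed limit or range.

## Robot

A 6-joint arm with a two-finger parallel gripper is mounted at the origin on a cart in front of the work surface, level with it; the furniture and walls round the work are solid. World frame = base frame: x ahead of the robot, y to its left, z up, the work surface at z = 0. Lengths are in m, angles in rad, forces in N, time in s.
With the tool pointing down it reaches from about 0.4 to 0.925 m from the base axis. Payload 3.4 kg.
Tool frame: the origin (TCP) lies on the mounting face of the last link; the fingertips stand 173 mm ahead of it and the grasp point (between the pads) lies 155 mm ahead of it; z points along the fingers, y is the line along which they close (so a half turn about z gives the same grasp; the last joint's range is limited). The gripper opens to 85 mm and grips with 20 to 120 N. Pads are 22 mm wide; open, the fingers measure 114 mm over their backs; the gripper's body (76 mm by 85 mm) begins 54 mm behind the grasp point. The pads swing forward as they close: fully open they stand 13 mm farther back than shut.
Start: joints at [-1.312, 0.307, 1.506, -0, 1.328, -0.073], TCP at [0.188, -0.543, 0.405] pointing down, gripper open.
Joint ranges: [-3.12, 3.12], [-1.05, 2.28], [0.14, 2.33], [-1.42, 4.57], [0.1, 2.73], [-2.68, 2.68]. Speed limits (rad/s): [2.57, 2.57, 3.14, 3.14, 3.14, 3.14].

## Interface

Orientations are given as a unit quaternion [w, x, y, z].
In Python, from bench import bot, optics, close_job gives the robot as it stands.
- The arm moves only by the tool jog_arm, never from a script. Its arguments are lists of equal length, an entry for each row: "rotation": the turn, a rotation vector about the tool's x, y, z in rad, a list of three; "linear": the shift along the tool's x, y, z in mm, a list of three; "claw": the finger opening in mm, from 0 to 85.4. A call has 1 to 12 rows; each row is the pose to reach, as a shift and turn from the pose commanded when the call began, along the tool's axes at that moment; what a row does not reach only later rows make up. A row lasts 1/10 s, in which the tool goes at most 50 mm and 8.59 degrees, less where a joint would pass 70% of its speed; a pose out of reach is approached as far as the arm can. A call with a gripper value outside its range is refused whole. The fingers move at their own pace and stop on an object; "grip_force" is the grip in N (left out, the last holds). Time passes only in rows, so rows that repeat a pose let the fingers close. It gives the time, the measured TCP pose, the force, the opening and the grip force at its end, in the units of the state.
- bot.observe(): the state, without advancing time (a new reading comes with each control period).
- optics.capture(name): name is "scene" or "top" or "wrist"; returns a dict with "frame" (420x560x3 uint8, red, green, blue), "intrinsics" (3x3 intrinsics, pixels), "dist_coeffs" ([k1, k2, p1, p2, k3] as OpenCV has them; the pictures are not rectified), "rvec" (rotation vector, rad) and "tvec" (3), from world to camera coordinates, as OpenCV has them. Camera axes: x right, y down, z forward; pixel columns grow to the right and rows downward; lengths in m; the calibration is good to about 2 mm. A picture is of the moment at which its call begins. There is no depth.
- close_job(): hands the job in; it is judged then, once.
The state is a dict: "time": time; "joint_pos": joint angles; "dq": joint speeds; "joint_efforts": joint torques, N m; "position": TCP position; "ee_rot": TCP orientation; "wrist_force": force on the tool from outside, world axes, zero at the start; "moment": the same for the moment, N m; "gripper_width": finger opening in m; "finger_force": force on a finger pad.
Only numpy, scipy, OpenCV 4.12 (cv2) and the standard library are available. Lean on these libraries where they do the work, as an engineer would, in place of code of your own. Each camera call takes 0.05 s, during which the arm holds its last target. There are 200 camera calls.

## Working session

There is one attempt and no reset: what is moved stays moved. The work goes in short steps, Python scripts to look and compute and a tool call to move; the robot and the scene stay as the last step left them, time stands still between calls to the robot, and variables do not carry over. Pictures are saved under pics/ and viewed, at most 14 in all, crops included, and the job is handed in when it is done.

Besides the shell and the picture viewer there is one more tool, called in YAML: its name, and indented under it one key for each argument. jog_arm: Moves the arm, as the interface text tells. Its arguments: {"type":"object","properties":{"rotation":{"type":"array","items":{"type":"array","items":{"type":"number"}}},"linear":{"type":"array","items":{"type":"array","items":{"type":"number"}}},"claw":{"type":"array","items":{"type":"number"}},"grip_force":{"type":"number"}},"required":["rotation","linear","claw"]}

```bash
mkdir -p pics; cat > h.py <<'E'
import numpy as np, cv2, json
from bench import bot, optics, close_job
def cap(n,fn=None):
    c=optics.capture(n); 
    for k in("intrinsics","dist_coeffs","rvec","tvec"): c[k]=np.array(c[k],float)
    c["R"]=cv2.Rodrigues(c["rvec"])[0]; c["t"]=c["tvec"].reshape(3); c["C"]=-c["R"].T@c["t"]
    c["frame"]=np.ascontiguousarray(c["frame"])
    if fn: cv2.imwrite(f"pics/{fn}.png",c["frame"][:,:,::-1]); np.savez(f"pics/{fn}.npz",**c)
    return c
def load(fn): return dict(np.load(f"pics/{fn}.npz"))
def rays(c,px):
    u=cv2.undistortPoints(np.array(px,float).reshape(-1,1,2),c["intrinsics"],c["dist_coeffs"]).reshape(-1,2)
    return np.c_[u,np.ones(len(u))]@c["R"]
def plane(c,px,z):
    d=rays(c,px); return c["C"]+d*((z-c["C"][2])/d[:,2])[:,None]
def tri(c1,p1,c2,p2):
    A=0;b=0
    for c,p in((c1,p1),(c2,p2)):
        d=rays(c,p)[0]; d/=np.linalg.norm(d); M=np.eye(3)-np.outer(d,d); A=A+M; b=b+M@c["C"]
    return np.linalg.solve(A,b)
def proj(c,P): return cv2.projectPoints(np.array(P,float).reshape(-1,3),c["rvec"],c["tvec"],c["intrinsics"],c["dist_coeffs"])[0].reshape(-1,2)
E
python3 - <<'E'
from h import *
for n in("scene","top","wrist"):
    c=cap(n,n+"0"); print(n,c["C"].round(3),c["R"].round(2).tolist(),c["intrinsics"][0,0])
s=bot.observe(); print(s)
E
```

```text
scene [0.119 0.722 0.892] [[-0.85, -0.53, -0.01], [-0.36, 0.58, -0.73], [0.39, -0.61, -0.69]] 506.1729368278092
top [ 0.517 -0.024  1.184] [[0.02, -1.0, -0.0], [-1.0, -0.02, -0.08], [0.08, 0.0, -1.0]] 439.0787380317902
wrist [ 0.262 -0.519  0.373] [[0.33, -0.94, -0.0], [-0.9, -0.31, 0.3], [-0.28, -0.1, -0.95]] 307.0947877069713
{'time': 0.15, 'joint_pos': array([-1.31149529e+00,  3.07427345e-01,  1.50738727e+00, -5.29257456e-06,
        1.32838405e+00, -7.35039727e-02]), 'dq': array([-0.00242025, -0.00143212, -0.00307301, -0.00125726,  0.00063742,
        0.00187408]), 'joint_efforts': array([ 1.59292373e-03, -4.57977426e+01, -2.52219415e+01,  1.79291760e-06,
        8.50882963e-03, -1.21050263e-06]), 'position': array([ 0.18775787, -0.54321102,  0.40397215]), 'ee_rot': array([-7.99304681e-04,  9.86186597e-01,  1.65636203e-01, -7.70481076e-05]), 'wrist_force': array([ 0.2890134 , -0.23118123,  0.74439656]), 'moment': array([ 0.01551361, -0.03566529,  0.02014133]), 'finger_force': 0.0, 'gripper_width': 0.08546573118950666}
```

View pics/top0.png

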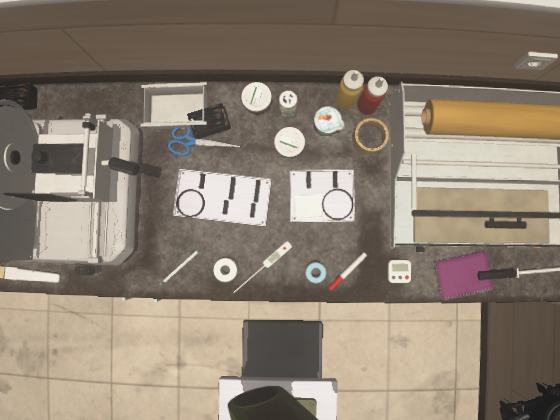

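View pics/scene0.png

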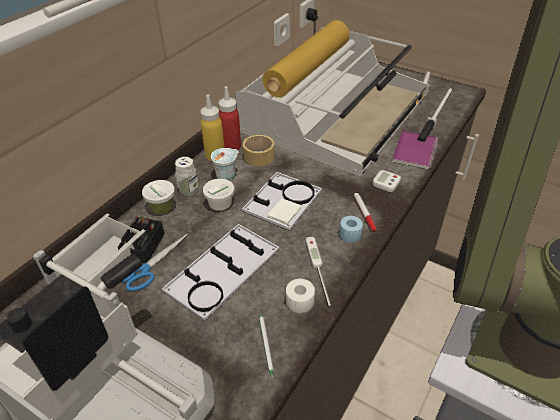

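The top view shows the longer tray at (222,197) and the shorter tray with cards at (323,195). The stock row is ball pen (181,266), wide roll (226,270), probe (263,267), blue roll (316,272), marker (348,271), timer (400,271). The tub is at (289,141). The scene view confirms the same layout.

```bash
cat > m1.py <<'E'
from h import *
t=load("top0"); f=t["frame"]; hsv=cv2.cvtColor(f,cv2.COLOR_RGB2HSV)
m=((hsv[...,2]>150)|((hsv[...,1]>90)&(hsv[...,2]>90))).astype(np.uint8)
m[:162]=0;m[296:]=0;m[:,:150]=0;m[:,385:]=0
n,l,s,ce=cv2.connectedComponentsWithStats(m)
for i in range(1,n):
    if s[i,4]<60: continue
    cn=max(cv2.findContours((l==i).astype(np.uint8),0,1)[0],key=len)
    r=cv2.minAreaRect(cn); b=cv2.boxPoints(r)
    zz=0.006 if s[i,4]>2000 else (0.04 if r[1][0]/max(r[1][1],1)>.7 and r[1][0]/max(r[1][1],1)<1.4 else .01)
    print(i,s[i].tolist(),ce[i].round(1),"z",zz,"c",plane(t,[r[0]],zz)[0].round(4),(plane(t,b,zz)[:,:2]*1000).round(0).tolist())
c=f[160:300,150:420]; cv2.imwrite("pics/a.png",cv2.resize(c,(790,410),interpolation=2)[:,:,::-1])
E
python3 m1.py
```

```text
1 [173, 169, 98, 57, 3922] [222.2 197.1] z 0.006 c [0.6431 0.1619 0.006 ] [[590.0, 296.0], [723.0, 285.0], [696.0, 29.0], [565.0, 42.0]]
2 [289, 169, 66, 53, 3118] [321.2 195.7] z 0.006 c [ 0.6517 -0.1078  0.006 ] [[721.0, -19.0], [724.0, -196.0], [583.0, -196.0], [580.0, -21.0]]
4 [233, 241, 59, 52, 363] [271.5 258.9] z 0.01 c [0.4536 0.0499 0.01  ] [[395.0, 131.0], [529.0, -15.0], [512.0, -31.0], [378.0, 115.0]]
5 [163, 251, 35, 31, 159] [180.5 265.9] z 0.01 c [0.4531 0.2685 0.01  ] [[415.0, 317.0], [498.0, 227.0], [491.0, 220.0], [408.0, 310.0]]
6 [328, 253, 39, 38, 288] [346.5 271.9] z 0.01 c [ 0.4489 -0.178   0.01  ] [[406.0, -125.0], [503.0, -220.0], [492.0, -231.0], [395.0, -136.0]]
7 [213, 258, 24, 24, 388] [224.8 269.5] z 0.04 c [0.449  0.1441 0.04  ] [[478.0, 175.0], [479.0, 115.0], [420.0, 113.0], [418.0, 173.0]]
8 [306, 262, 20, 21, 264] [315.5 272.5] z 0.04 c [ 0.447  -0.0923  0.04  ] [[421.0, -68.0], [472.0, -67.0], [473.0, -117.0], [421.0, -117.0]]
```

View pics/a.png

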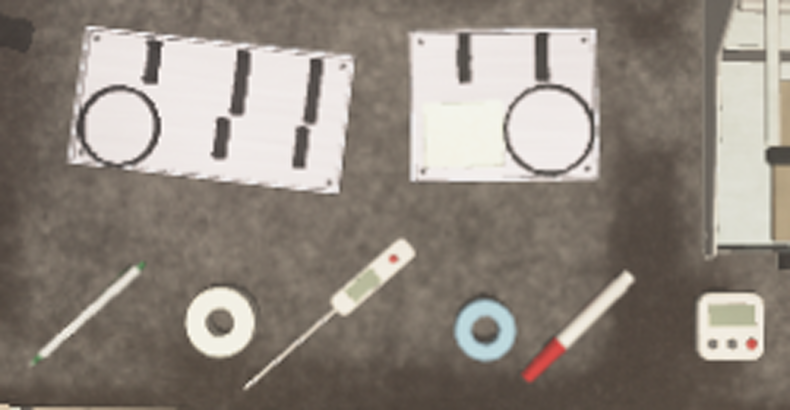

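jog_arm:
  rotation:
    - [0,0,0.333]
    - [0,0,0.333]
    - [0,0,0.333]
    - [0,0,0.333]
    - [0,0,0.333]
    - [0,0,0.333]
    - [0,0,0.333]
    - [0,0,0.333]
    - [0,0,0.333]
    - [0,0,0.333]
    - [0,0,0.333]
    - [0,0,0.333]
  linear:
    - [515,-290,-46]
    - [515,-290,-46]
    - [515,-290,-46]
    - [515,-290,-46]
    - [515,-290,-46]
    - [515,-290,-46]
    - [515,-290,-46]
    - [515,-290,-46]
    - [515,-290,-46]
    - [515,-290,-46]
    - [515,-290,-46]
    - [515,-290,-46]
  claw: [60,60,60,60,60,60,60,60,60,60,60,60]

```text
time: 1.35
position: [0.5809, -0.0991, 0.4506]
ee_rot: [-0.0, 1.0, 0.0, -0.0]
wrist_force: [0.2, -1.0, 0.0]
gripper_width: 0.0602
finger_force: 0.0
```

```bash
python3 - <<'E'
from h import *
s=bot.observe(); print(s["time"],s["position"],s["ee_rot"],s["joint_pos"].round(2)); cap("wrist","w1")
E
```

```text
1.35 [ 0.58091696 -0.09906134  0.45062152] [-3.74055024e-05  9.99999970e-01  2.06108034e-04 -1.29679313e-04] [-0.24  0.3   1.4   0.    1.44  1.33]
```

jog_arm:
  rotation:
    - [0,0,0]
    - [0,0,0]
    - [0,0,0]
    - [0,0,0]
    - [0,0,0]
    - [0,0,0]
    - [0,0,0]
  linear:
    - [0,-220,0]
    - [0,-220,0]
    - [0,-220,0]
    - [0,-220,0]
    - [0,-220,0]
    - [0,-220,0]
    - [0,-220,0]
  claw: [60,60,60,60,60,60,60]

```text
time: 2.1
position: [0.5797, 0.1189, 0.4503]
ee_rot: [0.0, 1.0, 0.001, -0.0]
wrist_force: [0.1, -0.0, -0.4]
gripper_width: 0.0599
finger_force: 0.0
```

```bash
python3 - <<'E'
from h import *
cap("wrist","w2")
a=np.vstack([load("w1")["frame"],load("w2")["frame"]]); 
cv2.imwrite("pics/w12.png",cv2.resize(np.hstack([load("w2")["frame"],load("w1")["frame"]]),(800,300),interpolation=3)[:,:,::-1])
E
```

```text
(no output)
```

View pics/w1.png

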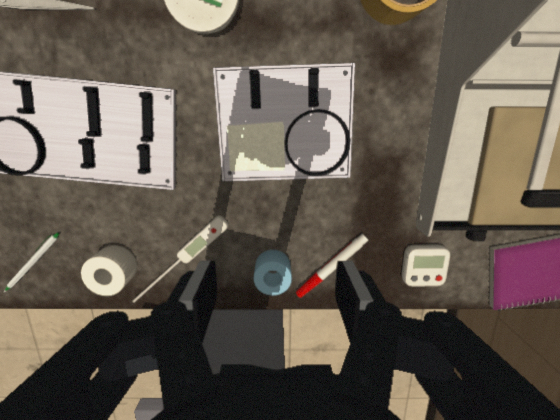

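View pics/w2.png

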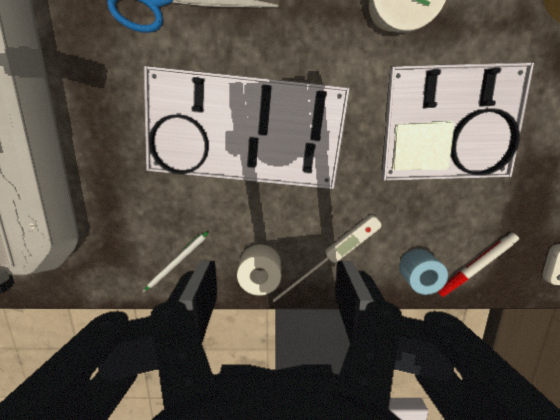

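w1 shows the label tray at (285,120) with its ring at (318,142), bars at (255,88) and (313,86), the blue roll at (272,272) and the marker at (332,266). w2 shows the probe tray at (245,127) with its ring at (179,144), the wide roll at (259,270), the ball pen at (177,262) and the probe at (330,258). The fingers partly frame the stock row.

```bash
cat > m2.py <<'E'
from h import *
W={n:load(n) for n in("w1","w2")}
# dark marks inside the trays, two views
def comps(c,box,thr=40,minA=60):
    x0,y0,x1,y1=box; v=c["frame"].max(2); m=np.zeros(v.shape,np.uint8); m[y0:y1,x0:x1]=(v[y0:y1,x0:x1]<thr)
    n,l,s,ce=cv2.connectedComponentsWithStats(m); out=[]
    for i in range(1,n):
        if s[i,4]<minA: continue
        cn=max(cv2.findContours((l==i).astype(np.uint8),0,1)[0],key=len)
        e=cv2.fitEllipse(cn) if s[i,2]>45 and s[i,3]>45 else None
        out.append((e[0] if e else tuple(ce[i]),bool(e),s[i].tolist()))
    return sorted(out,key=lambda o:o[0][0])
B={"label":{"w1":(222,64,352,178),"w2":(392,64,528,178)},"probe":{"w1":(0,74,172,184),"w2":(150,70,345,184)}}
for tr in B:
    for n in B[tr]:
        for o in comps(W[n],B[tr][n]): print(tr,n,np.round(o[0],1),o[1:],(plane(W[n],[o[0]],.018)[0,:2]*1000).round(1))
E
python3 m2.py
```

```text
label w1 [254.8  88.7] (False, [250, 70, 10, 38, 306]) [691.  -74.2]
label w1 [312.9  88.1] (False, [309, 69, 9, 37, 275]) [ 691.8 -144.9]
label w1 [316.6 141.9] (True, [285, 110, 64, 65, 368]) [ 627.8 -151.9]
label w2 [430.1  88. ] (False, [424, 70, 16, 37, 366]) [691. -70.]
label w2 [484.4 141.2] (True, [451, 109, 68, 65, 791]) [ 627.9 -149.6]
label w2 [487.8  86.6] (False, [480, 68, 20, 38, 414]) [ 692.9 -140.5]
probe w1 [25.9 96.6] (False, [14, 80, 20, 33, 318]) [682.6 208.1]
probe w1 [ 28.  148.9] (False, [0, 117, 45, 58, 492]) [619.1 220.6]
probe w1 [ 87.6 152.4] (False, [79, 139, 15, 29, 293]) [614.5 143.8]
probe w1 [ 93.2 111.1] (False, [84, 88, 16, 48, 495]) [665.4 127.6]
probe w1 [144.2 158.3] (False, [138, 145, 12, 28, 242]) [606.9  71.3]
probe w1 [147.  115.9] (False, [140, 93, 13, 48, 426]) [659.4  61.1]
probe w2 [160.9 148.5] (False, [150, 116, 43, 58, 276]) [617.9 265.5]
probe w2 [198.3  93.9] (False, [193, 78, 11, 33, 235]) [683.6 212.5]
probe w2 [199.7 134.8] (False, [179, 115, 29, 50, 113]) [634.9 214.3]
probe w2 [252.3 151.7] (False, [248, 138, 10, 29, 225]) [613.9 148. ]
probe w2 [264.4 109.1] (False, [259, 85, 12, 50, 402]) [666. 132.]
probe w2 [308.4 156.4] (False, [304, 143, 11, 29, 205]) [608.   75.5]
probe w2 [317.8 115.2] (False, [311, 91, 15, 49, 413]) [658.9  65.6]
```

```bash
cat >> m2.py <<'E'
print("---")
from scipy.optimize import least_squares
a,b=W["w1"],W["w2"]
def ringell(c,box):
    x0,y0,x1,y1=box; v=c["frame"].max(2); m=np.zeros(v.shape,np.uint8); m[y0:y1,x0:x1]=(v[y0:y1,x0:x1]<55)
    l=cv2.connectedComponents(m)[1]; k=np.argmax(np.bincount(l[l>0])); cn=cv2.findContours((l==k).astype(np.uint8),0,1)[0]; return cv2.fitEllipse(cv2.convexHull(max(cn,key=len)))
r2=ringell(b,(146,108,214,180)); print("probe ring w2",r2)
P={"label":([(36,36),(36,-36),(-31,-41)],[tri(a,(254.8,88.7),b,(430.1,88)),tri(a,(312.9,88.1),b,(487.8,86.6)),tri(a,(316.6,141.9),b,(484.4,141.2))]),
"probe":([(37,60),(-26,-13),(27,-24),(-26,-87),(27,-92)],[tri(a,p,b,q) for p,q in [((25.9,96.6),(198.3,93.9)),((87.6,152.4),(252.3,151.7)),((93.2,111.1),(264.4,109.1)),((144.2,158.3),(308.4,156.4)),((147,115.9),(317.8,115.2))]])}
P["probe"][0].append((-26,83)); P["probe"][1].append(plane(b,[r2[0]],.013)[0])
for k,(m,q) in P.items():
    m=np.array(m,float);q=np.array(q)*1000; print(k,"tri",q.round(1).tolist())
    f=lambda p:(np.c_[np.cos(p[2])*m[:,0]-np.sin(p[2])*m[:,1]+p[0],np.sin(p[2])*m[:,0]+np.cos(p[2])*m[:,1]+p[1]]-q[:,:2]).ravel()
    s=least_squares(f,[640,0,0]); print(k,s.x.round(4),"res",s.fun.round(1))
t=load("top0")
def blob(c,cond,box):
    x0,y0,x1,y1=box; m=np.zeros(cond.shape,np.uint8); m[y0:y1,x0:x1]=cond[y0:y1,x0:x1]
    l=cv2.connectedComponents(m)[1]; k=np.argmax(np.bincount(l[l>0])); return (l==k).astype(np.uint8)
def hs(c): return cv2.cvtColor(c["frame"],cv2.COLOR_RGB2HSV).astype(int)
for n,nm,box,z in [("w1","marker",(290,228,375,303),.008),("w2","marker",(438,228,524,300),.008),("w1","ball",(0,225,66,298),.005),("w2","ball",(138,226,214,296),.005)]:
    c=W[n];h=hs(c); mk=blob(c,(h[...,2]>115)|((h[...,1]>120)&(h[...,2]>70)),box)
    cn=max(cv2.findContours(mk,0,1)[0],key=len); r=cv2.minAreaRect(cn)
    bx=cv2.boxPoints(r); e=np.array([(bx[i]+bx[(i+1)%4])/2 for i in range(4)]); d=np.linalg.norm(e[0]-e[2])>np.linalg.norm(e[1]-e[3])
    e=e[[0,2]] if d else e[[1,3]]; w=plane(c,[e[0],e[1],r[0]],z)*1000
    print(nm,n,e.round(1).tolist(),w[:,:2].round(1).tolist(),"len",np.linalg.norm(w[0]-w[1]).round(1),"ang",np.degrees(np.arctan2(*(w[1]-w[0])[[1,0]])).round(1))
E
python3 m2.py | sed -n '/---/,$p'
```

```text
---
probe ring w2 ((178.1428680419922, 143.7799835205078), (56.56103515625, 60.51405715942383), 131.10098266601562)
label tri [[691.6, -73.7, 10.2], [693.1, -145.8, 9.8], [627.5, -152.5, 13.6]]
label [ 6.566940e+02 -1.107033e+02  2.850000e-02] res [ 0.  -0.   0.6  0.1 -0.6 -0.1]
probe tri [[683.6, 214.5, 9.7], [613.3, 148.6, 10.1], [665.8, 132.2, 9.8], [606.4, 74.7, 9.9], [659.2, 64.4, 9.6], [623.4, 244.3, 13.0]]
probe [ 6.409846e+02  1.587758e+02 -9.850000e-02] res [ 0.1  0.4  0.5 -0.2 -0.3 -0.   0.2  0.1 -0.4  0.1 -0.1 -0.3]
marker w1 [[365.29998779296875, 236.1999969482422], [296.70001220703125, 295.79998779296875]] [[494.4, -228.8], [396.0, -132.1], [446.8, -182.0]] len 138.0 ang 135.5
marker w2 [[511.8999938964844, 228.39999389648438], [432.3999938964844, 285.1000061035156]] [[505.2, -221.2], [413.1, -120.9], [460.5, -172.5]] len 136.2 ang 132.5
ball w1 [[57.20000076293945, 233.1999969482422], [3.5999999046325684, 290.6000061035156]] [[497.4, 217.4], [401.9, 322.0], [451.3, 267.9]] len 141.7 ang 132.4
ball w2 [[206.6999969482422, 232.6999969482422], [143.0, 291.0]] [[497.1, 217.3], [400.7, 321.9], [450.5, 267.8]] len 142.2 ang 132.7
```

Tray poses fit well: residuals are under 0.7 mm and the triangulated mark heights are 10–14 mm, consistent with the text. Now the marker.

jog_arm:
  rotation:
    - [0,0,-0.146]
    - [0,0,-0.292]
    - [0,0,-0.438]
    - [0,0,-0.584]
    - [0,0,-0.73]
    - [0,0,-0.876]
    - [0,0,-1.022]
    - [0,0,-1.168]
    - [0,0,-1.314]
    - [0,0,-1.46]
    - [0,0,-1.606]
    - [0,0,-1.75]
  linear:
    - [-12,25,8]
    - [-24,50,17]
    - [-36,80,27]
    - [-48,110,37]
    - [-60,140,47]
    - [-72,170,57]
    - [-84,200,67]
    - [-96,230,77]
    - [-108,260,87]
    - [-120,285,95]
    - [-132,300,100]
    - [-132,300,100]
  claw: [45,45,45,45,45,45,45,45,45,45,45,45]
  grip_force: 30

```text
time: 3.35
position: [0.4453, -0.1842, 0.3499]
ee_rot: [-0.001, 0.641, 0.768, -0.001]
wrist_force: [-1.2, 0.7, -0.2]
gripper_width: 0.0449
finger_force: 0.0
```

jog_arm:
  rotation:
    - [0,0,-0.14]
    - [0,0,-0.28]
    - [0,0,-0.42]
    - [0,0,-0.56]
    - [0,0,-0.606]
    - [0,0,-0.606]
  linear:
    - [0,0,20]
    - [0,0,40]
    - [0,0,60]
    - [0,0,80]
    - [0,0,90]
    - [0,0,90]
  claw: [45,45,45,45,45,45]

```text
time: 3.95
position: [0.4464, -0.1822, 0.2594]
ee_rot: [-0.002, 0.384, 0.923, -0.0]
wrist_force: [0.1, -0.1, 0.4]
gripper_width: 0.0449
finger_force: 0.0
```

```bash
cat > pen.py <<'E'
from h import *
import sys
from m2 import blob,hs
c=cap("wrist",sys.argv[1]); s=bot.observe(); p=s["position"]; q=s["ee_rot"]
psi=2*np.arctan2(q[2],q[1]); print("tcp",p.round(4),"psi",np.degrees(psi).round(2),"j6",s["joint_pos"][5].round(2),"t",s["time"])
print("grasp point px",proj(c,[p[0],p[1],.01]))
E
python3 pen.py g1
```

```text
label w1 [254.8  88.7] (False, [250, 70, 10, 38, 306]) [691.  -74.2]
label w1 [312.9  88.1] (False, [309, 69, 9, 37, 275]) [ 691.8 -144.9]
label w1 [316.6 141.9] (True, [285, 110, 64, 65, 368]) [ 627.8 -151.9]
label w2 [430.1  88. ] (False, [424, 70, 16, 37, 366]) [691. -70.]
label w2 [484.4 141.2] (True, [451, 109, 68, 65, 791]) [ 627.9 -149.6]
label w2 [487.8  86.6] (False, [480, 68, 20, 38, 414]) [ 692.9 -140.5]
probe w1 [25.9 96.6] (False, [14, 80, 20, 33, 318]) [682.6 208.1]
probe w1 [ 28.  148.9] (False, [0, 117, 45, 58, 492]) [619.1 220.6]
probe w1 [ 87.6 152.4] (False, [79, 139, 15, 29, 293]) [614.5 143.8]
probe w1 [ 93.2 111.1] (False, [84, 88, 16, 48, 495]) [665.4 127.6]
probe w1 [144.2 158.3] (False, [138, 145, 12, 28, 242]) [606.9  71.3]
probe w1 [147.  115.9] (False, [140, 93, 13, 48, 426]) [659.4  61.1]
probe w2 [160.9 148.5] (False, [150, 116, 43, 58, 276]) [617.9 265.5]
probe w2 [198.3  93.9] (False, [193, 78, 11, 33, 235]) [683.6 212.5]
probe w2 [199.7 134.8] (False, [179, 115, 29, 50, 113]) [634.9 214.3]
probe w2 [252.3 151.7] (False, [248, 138, 10, 29, 225]) [613.9
[... 770 characters left out ...]
9296875, 236.1999969482422], [296.70001220703125, 295.79998779296875]] [[494.4, -228.8], [396.0, -132.1], [446.8, -182.0]] len 138.0 ang 135.5
marker w2 [[511.8999938964844, 228.39999389648438], [432.3999938964844, 285.1000061035156]] [[505.2, -221.2], [413.1, -120.9], [460.5, -172.5]] len 136.2 ang 132.5
ball w1 [[57.20000076293945, 233.1999969482422], [3.5999999046325684, 290.6000061035156]] [[497.4, 217.4], [401.9, 322.0], [451.3, 267.9]] len 141.7 ang 132.4
ball w2 [[206.6999969482422, 232.6999969482422], [143.0, 291.0]] [[497.1, 217.3], [400.7, 321.9], [450.5, 267.8]] len 142.2 ang 132.7
tcp [ 0.447  -0.1822  0.2602] psi 134.79 j6 -1.26 t 4.0
grasp point px [[276.00021759 223.32111539]]
```

View pics/g1.png

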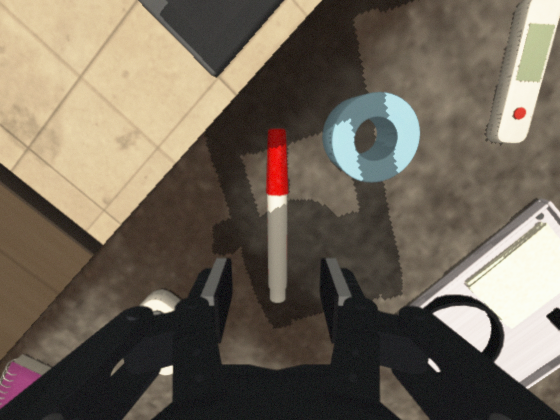

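The marker lies straight between the fingers, from (277,128) to (278,302). The grasp point projects at (276,223), so it is centred.

```bash
python3 - <<'E'
from h import *
c=load("g1"); w=plane(c,[(277,128),(278,302)],.008)*1000; print(w.round(1),w.mean(0).round(1),np.linalg.norm(w[0]-w[1]),np.degrees(np.arctan2(*(w[0]-w[1])[[1,0]])))
E
```

```text
[[ 398.7 -132.7    8. ]
 [ 497.2 -230.3    8. ]] [ 447.9 -181.5    8. ] 138.63339601002914 135.2811943484303
```

jog_arm:
  rotation:
    - [0,0,0]
    - [0,0,0]
    - [0,0,0]
    - [0,0,0]
    - [0,0,0]
    - [0,0,0]
    - [0,0,0]
    - [0,0,0]
    - [0,0,0]
    - [0,0,0]
  linear:
    - [0,0,40]
    - [0,0,70]
    - [0,0,80]
    - [0,0,84]
    - [0,0,84]
    - [0,0,84]
    - [0,0,84]
    - [0,0,84]
    - [0,0,84]
    - [0,0,84]
  claw: [45,45,45,45,45,10,10,10,10,10]
  grip_force: 30

```text
time: 5.0
position: [0.4484, -0.1814, 0.178]
ee_rot: [0.001, 0.383, 0.924, -0.0]
wrist_force: [-0.7, -0.2, 6.4]
gripper_width: 0.014
finger_force: 29.4
```

jog_arm:
  rotation:
    - [0,0,0]
    - [0,0,0]
    - [0,0,0.14]
    - [0,0,0.28]
    - [0,0,0.42]
    - [0,0,0.56]
    - [0,0,0.7]
    - [0,0,0.76]
    - [0,0,0.76]
    - [0,0,0.76]
  linear:
    - [0,0,-40]
    - [0,0,-80]
    - [-20,37,-82]
    - [-41,74,-82]
    - [-61,111,-82]
    - [-82,148,-82]
    - [-102,185,-82]
    - [-123,223,-82]
    - [-123,223,-82]
    - [-123,223,-82]
  claw: [10,10,10,10,10,10,10,10,10,10]

```text
time: 6.0
position: [0.693, -0.1098, 0.2586]
ee_rot: [-0.0, 0.698, 0.717, -0.0]
wrist_force: [-0.4, -0.2, -1.0]
gripper_width: 0.0137
finger_force: 29.7
```

```bash
sed -i '/m2 import/d' pen.py; python3 pen.py g2; cat > tray.py <<'E'
from h import *
def w(tr,x,y,z):
    X,Y,a=dict(label=(656.7,-110.7,.0285),probe=(641,158.8,-.0985))[tr]
    return [(X+np.cos(a)*x-np.sin(a)*y)/1000,(Y+np.sin(a)*x+np.cos(a)*y)/1000,z/1000]
E
```

```text
tcp [ 0.6919 -0.1101  0.2585] psi 91.5 j6 -0.24 t 6.05
grasp point px [[272.64162286 223.37285155]]
```

View pics/g2.png

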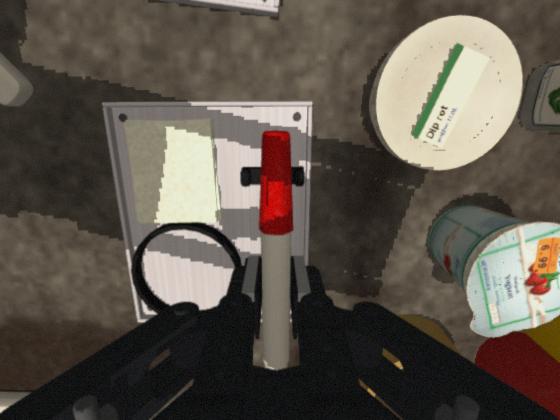

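The bar of the rest is centred at column 272, the same as the projected grasp point at (272.6,223), so the pen is lined up. Lowering and releasing.

jog_arm:
  rotation:
    - [0,0,0]
    - [0,0,0]
    - [0,0,0]
    - [0,0,0]
    - [0,0,0]
    - [0,0,0]
    - [0,0,0]
    - [0,0,0]
    - [0,0,0]
    - [0,0,0]
    - [0,0,0]
    - [0,0,0]
  linear:
    - [0,0,30]
    - [0,0,50]
    - [0,0,58]
    - [0,0,62]
    - [0,0,64]
    - [0,0,64]
    - [0,0,64]
    - [0,0,64]
    - [0,0,50]
    - [0,0,20]
    - [0,0,-30]
    - [0,0,-60]
  claw: [10,10,10,10,10,10,32,32,32,32,32,32]

```text
time: 7.25
position: [0.6933, -0.1106, 0.3236]
ee_rot: [0.002, 0.698, 0.716, 0.001]
wrist_force: [1.0, -0.8, 0.5]
gripper_width: 0.0318
finger_force: 0.0
```

```bash
python3 pen.py g3
```

```text
tcp [ 0.6947 -0.1108  0.3291] psi 91.45 j6 -0.24 t 7.3
grasp point px [[274.18924497 200.2379771 ]]
```

View pics/g3.png

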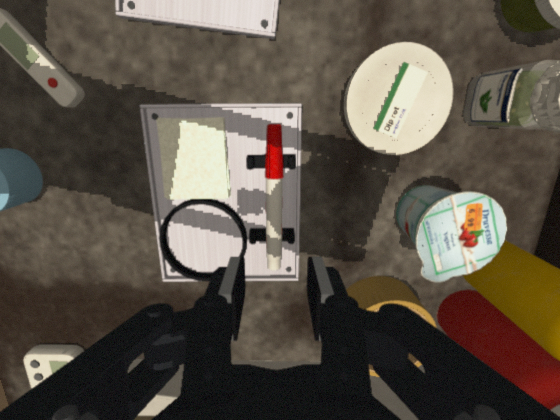

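The marker lies across both rests at (274,161) and (274,235), centred and well inside the prongs. Next is the wide roll.

jog_arm:
  rotation:
    - [0,0,0.1]
    - [0,0,0.2]
    - [0,0,0.3]
    - [0,0,0.4]
    - [0,0,0.5]
    - [0,0,0.6]
    - [0,0,0.74]
    - [0,0,0.846]
    - [0,0,0.846]
    - [0,0,0.846]
  linear:
    - [32,-30,0]
    - [65,-59,0]
    - [98,-89,0]
    - [130,-119,5]
    - [163,-148,10]
    - [195,-178,15]
    - [228,-208,18]
    - [260,-238,18]
    - [260,-238,18]
    - [260,-238,18]
  claw: [85,85,85,85,85,85,85,85,85,85]

```text
time: 8.3
position: [0.4477, 0.1442, 0.3018]
ee_rot: [0.0, 0.93, 0.368, 0.001]
wrist_force: [0.2, -0.4, -0.1]
gripper_width: 0.085
finger_force: 0.0
```

```bash
python3 pen.py g4; cat > roll.py <<'E'
from h import *
import sys
def roll(fn,box,blue,z):
    c=load(fn); h=cv2.cvtColor(c["frame"],cv2.COLOR_RGB2HSV).astype(int)
    m=((h[...,1]>50)&(h[...,0]>85)&(h[...,0]<115)&(h[...,2]>60)) if blue else ((h[...,1]<60)&(h[...,2]>85))
    k=np.zeros(m.shape,np.uint8); x0,y0,x1,y1=box; k[y0:y1,x0:x1]=m[y0:y1,x0:x1]
    k=cv2.morphologyEx(k,cv2.MORPH_OPEN,np.ones((3,3),np.uint8))
    l=cv2.connectedComponents(k)[1]; i=np.argmax(np.bincount(l[l>0])); k=(l==i).astype(np.uint8)
    cs,hh=cv2.findContours(k,cv2.RETR_CCOMP,1); 
    for cn,q in zip(cs,hh[0]):
        if len(cn)<20: continue
        e=cv2.fitEllipse(cn); print("hole" if q[3]>=0 else "outer",np.round(e[0],1),np.round(e[1],1),cv2.boundingRect(cn),"z",z,(plane(c,[e[0]],z)[0]*1000).round(1))
    v=c["frame"].copy(); cv2.drawContours(v,cs,-1,(255,0,255),1); cv2.imwrite(f"pics/{fn}_m.png",v[:,:,::-1])
if len(sys.argv)>2: roll(sys.argv[1],[int(i) for i in sys.argv[2].split(",")],sys.argv[3]=="b",.04)
E
python3 roll.py g4 170,100,400,330 w;  python3 roll.py w2 232,240,285,300 w;
```

```text
tcp [0.4487 0.1437 0.3018] psi 43.08 j6 1.04 t 8.35
grasp point px [[275.03813679 208.07923223]]
outer [275.8 217.3] [76.  81.4] (238, 176, 77, 82) z 0.04 [450.  144.1  40. ]
hole [275.8 214.1] [14.8 24.7] (262, 206, 28, 17) z 0.04 [452.  145.9  40. ]
outer [258.8 270.4] [43.9 50.4] (236, 245, 45, 51) z 0.04 [455.1 140.9  40. ]
```

View pics/g4_m.png

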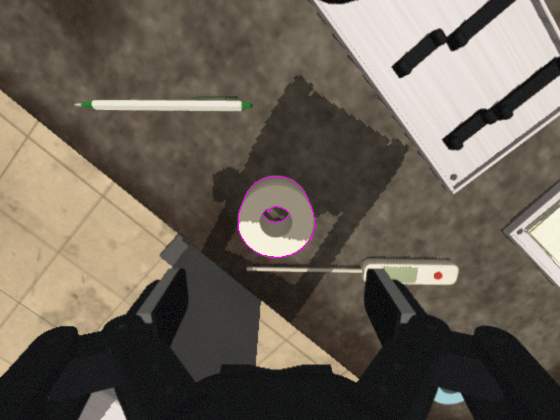

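The wide roll's top face is centred near (276,219), about 1 mm from the tool axis. The needle at row 268 and the ball pen at row 105 are clear of the fingers.

jog_arm:
  rotation:
    - [0,0,0]
    - [0,0,0]
    - [0,0,0]
    - [0,0,0]
    - [0,0,0]
    - [0,0,0]
    - [0,0,0]
    - [0,0,0]
    - [0,0,0]
    - [0,0,0]
    - [0,0,0]
    - [0,0,0]
  linear:
    - [0,0,40]
    - [0,0,80]
    - [0,0,105]
    - [0,0,114]
    - [0,0,114]
    - [0,0,114]
    - [0,0,114]
    - [0,0,114]
    - [0,0,114]
    - [0,0,84]
    - [0,0,44]
    - [0,0,14]
  claw: [85,85,85,85,85,50,50,50,50,50,50,50]
  grip_force: 40

```text
time: 9.55
position: [0.448, 0.1436, 0.2889]
ee_rot: [0.0, 0.93, 0.366, 0.001]
wrist_force: [0.3, 0.3, -0.4]
gripper_width: 0.0596
finger_force: 44.4
```

```bash
python3 pen.py g5;  python3 roll.py g5 170,100,400,400 w; python3 -c "
from tray import *
print(w('label',-31,-41,6),w('label',-31,-41,18))"
```

```text
tcp [0.4496 0.144  0.293 ] psi 42.98 j6 1.04 t 9.6
grasp point px [[274.85004998 211.06227192]]
outer [275.6 290.9] [133.3 146.9] (208, 216, 136, 146) z 0.04 [407.5 103.8  40. ]
hole [275.6 283.4] [ 5.3 20.3] (266, 281, 21, 6) z 0.04 [412.5 108.5  40. ]
[np.float64(0.6268809308435827), np.float64(-0.15256673040308733), 0.006] [np.float64(0.6268809308435827), np.float64(-0.15256673040308733), 0.018]
```

View pics/g5_m.png

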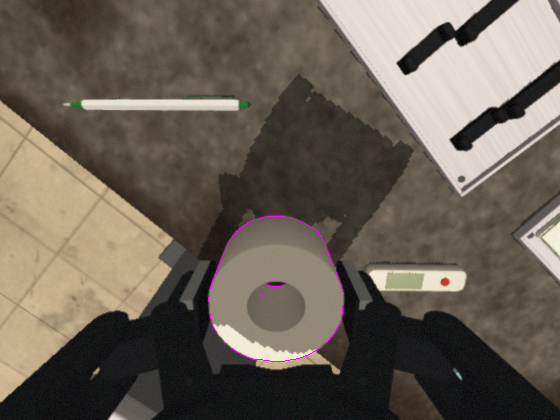

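The roll is held, gripped at 59.6 mm, with its top ellipse centred near (276,294). Carrying it to the label tray's ring.

jog_arm:
  rotation:
    - [0,0,0.09]
    - [0,0,0.18]
    - [0,0,0.28]
    - [0,0,0.38]
    - [0,0,0.48]
    - [0,0,0.58]
    - [0,0,0.68]
    - [0,0,0.75]
    - [0,0,0.75]
    - [0,0,0.75]
    - [0,0,0.75]
  linear:
    - [-9,42,0]
    - [-18,84,0]
    - [-27,126,0]
    - [-36,168,0]
    - [-45,210,0]
    - [-54,252,0]
    - [-63,294,0]
    - [-72,338,0]
    - [-72,338,40]
    - [-72,338,60]
    - [-72,338,60]
  claw: [50,50,50,50,50,50,50,50,50,50,50]

```text
time: 10.7
position: [0.6238, -0.1528, 0.2231]
ee_rot: [-0.001, 1.0, -0.0, -0.004]
wrist_force: [-0.7, 0.5, -1.7]
gripper_width: 0.0595
finger_force: 44.5
```

```bash
python3 pen.py g6; python3 - <<'E'
from h import *; from tray import *
c=load("g6"); a=np.linspace(0,6.28,60); v=c["frame"].copy()
for r in(38,):
  p=proj(c,[w('label',-31+r*np.cos(t),-41+r*np.sin(t),18) for t in a]).astype(int); cv2.polylines(v,[p],True,(255,0,255),1)
p=bot.observe()["position"]
for z in (p[2]-.186,p[2]-.146):
  q=proj(c,[[p[0]+.0305*np.cos(t),p[1]+.0305*np.sin(t),z] for t in a]).astype(int); cv2.polylines(v,[q],True,(0,255,0),1)
cv2.imwrite("pics/g6v.png",v[:,:,::-1])
E
```

```text
tcp [ 0.6247 -0.1528  0.225 ] psi -0.02 j6 1.27 t 10.75
grasp point px [[275.44335147 240.35890892]]
```

View pics/g6v.png

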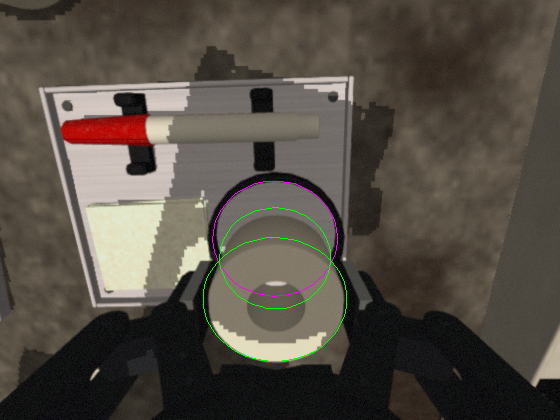

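The drawn ring (magenta) matches the real inner edge, and the held roll (green) sits on its axis within about 2 mm. The marker is untouched. Lowering.

jog_arm:
  rotation:
    - [0,0,0]
    - [0,0,0]
    - [0,0,0]
    - [0,0,0]
    - [0,0,0]
    - [0,0,0]
    - [0,0,0]
    - [0,0,0]
    - [0,0,0]
    - [0,0,0]
    - [0,0,0]
    - [0,0,0]
  linear:
    - [1,0,12]
    - [1,0,22]
    - [1,0,29]
    - [1,0,32]
    - [1,0,33]
    - [1,0,33]
    - [1,0,33]
    - [1,0,33]
    - [1,0,33]
    - [1,0,10]
    - [1,0,-30]
    - [1,0,-70]
  claw: [50,50,50,50,50,50,80,80,80,80,80,80]

```text
time: 11.95
position: [0.6265, -0.1529, 0.2968]
ee_rot: [-0.0, 1.0, -0.0, -0.001]
wrist_force: [0.8, -0.4, -0.0]
gripper_width: 0.0799
finger_force: 0.0
```

```bash
python3 pen.py g7
```

```text
tcp [ 0.629  -0.1536  0.305 ] psi -0.01 j6 1.27 t 12.0
grasp point px [[275.97508162 206.95887118]]
```

View pics/g7.png

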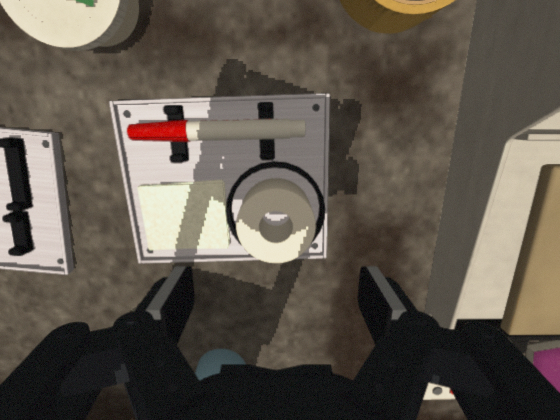

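The wide roll stands inside its ring, centred at about (277,215), with the marker undisturbed. Next is the ball pen.

jog_arm:
  rotation:
    - [0,0,-0.146]
    - [0,0,-0.292]
    - [0,0,-0.438]
    - [0,0,-0.584]
    - [0,0,-0.73]
    - [0,0,-0.876]
    - [0,0,-1.022]
    - [0,0,-1.168]
    - [0,0,-1.314]
    - [0,0,-1.46]
    - [0,0,-1.606]
    - [0,0,-1.75]
  linear:
    - [-15,-35,0]
    - [-30,-72,0]
    - [-45,-109,0]
    - [-61,-147,0]
    - [-77,-185,0]
    - [-93,-223,0]
    - [-109,-261,0]
    - [-125,-299,0]
    - [-141,-337,0]
    - [-157,-375,0]
    - [-170,-405,0]
    - [-176,-421,0]
  claw: [40,40,40,40,40,40,40,40,40,40,40,40]
  grip_force: 25

```text
time: 13.2
position: [0.4495, 0.2703, 0.2968]
ee_rot: [-0.0, 0.638, 0.77, 0.0]
wrist_force: [0.1, -1.4, -0.1]
gripper_width: 0.0398
finger_force: 0.0
```

jog_arm:
  rotation:
    - [0,0,-0.14]
    - [0,0,-0.28]
    - [0,0,-0.42]
    - [0,0,-0.56]
    - [0,0,-0.564]
    - [0,0,-0.564]
  linear:
    - [0,0,10]
    - [0,0,20]
    - [0,0,30]
    - [0,0,36]
    - [0,0,36]
    - [0,0,36]
  claw: [40,40,40,40,40,40]

```text
time: 13.8
position: [0.451, 0.2682, 0.2607]
ee_rot: [0.0, 0.404, 0.915, 0.0]
wrist_force: [-0.2, -0.1, 0.2]
gripper_width: 0.0399
finger_force: 0.0
```

```bash
python3 pen.py g8; python3 - <<'E'
from h import *
c=load("g8"); h=cv2.cvtColor(c["frame"],cv2.COLOR_RGB2HSV).astype(int)
m=((h[...,2]>130)&(h[...,1]<60))|((h[...,1]>110)&(abs(h[...,0]-65)<25)&(h[...,2]>40)); m[:,:215]=0; m[:,340:]=0; m[:60]=0
k=cv2.morphologyEx(m.astype(np.uint8),cv2.MORPH_CLOSE,np.ones((7,7)))
n,l,s,ce=cv2.connectedComponentsWithStats(k)
for i in range(1,n):
  if s[i,4]>200:
    r=cv2.minAreaRect(cv2.findContours((l==i).astype(np.uint8),0,1)[0][0]); b=cv2.boxPoints(r); w=plane(c,np.vstack([b,[r[0]]]),.005)*1000
    print(s[i],np.round(r[0],1),np.round(r[1],1),r[2],w[:,:2].round(1).tolist())
E
```

```text
tcp [0.4511 0.2682 0.261 ] psi 132.41 j6 -0.28 t 13.85
grasp point px [[275.06958812 221.2923394 ]]
[215  60  34  43 727] [231.5  81. ] [42. 33.] 90.0 [[346.5, 323.6], [362.7, 338.4], [379.9, 318.5], [363.1, 303.1], [362.9, 321.1]]
[ 226   60  114  238 5997] [266.9 167.5] [ 90.7 245.5] 15.309274673461914 [[432.0, 186.7], [357.4, 351.9], [409.7, 380.5], [500.0, 218.4], [419.7, 293.6]]
[304 156  36  34 677] [321.5 179. ] [38.9 27.6] 45.0 [[440.4, 305.0], [440.9, 324.8], [470.3, 324.2], [470.3, 303.8], [455.3, 314.5]]
[218 198  20  20 259] [227.6 207.5] [19.5 15.7] 67.38013458251953 [[408.8, 248.7], [413.9, 259.7], [427.3, 252.7], [422.2, 241.4], [418.0, 250.7]]
[ 223  312  106   57 4335] [275.8 341.8] [104.9  52.4] 5.8263421058654785 [[507.3, 133.7], [475.7, 179.6], [548.9, 232.0], [585.8, 189.0], [528.6, 184.2]]
```

View pics/g8.png

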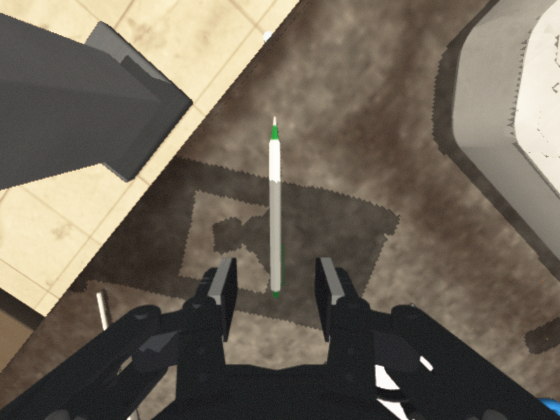

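The ball pen runs from (275,118) to (277,298), centred between the fingers, with the grasp point at (275,221).

jog_arm:
  rotation:
    - [0,0,0]
    - [0,0,0]
    - [0,0,0]
    - [0,0,0]
    - [0,0,0]
    - [0,0,0]
    - [0,0,0]
    - [0,0,0]
    - [0,0,0]
    - [0,0,0]
  linear:
    - [0,0,40]
    - [0,0,65]
    - [0,0,76]
    - [0,0,81]
    - [0,0,82]
    - [0,0,82]
    - [0,0,82]
    - [0,0,82]
    - [0,0,82]
    - [0,0,82]
  claw: [40,40,40,40,40,0,0,0,0,0]
  grip_force: 25

```text
time: 14.85
position: [0.4512, 0.2683, 0.1803]
ee_rot: [0.001, 0.402, 0.916, 0.001]
wrist_force: [-0.3, -0.6, 7.0]
gripper_width: 0.0058
finger_force: 22.0
```

```bash
python3 - <<'E'
from h import *; from tray import *
c=load("g8"); q=plane(c,[(275,118),(277,298)],.005)*1000; print(q.round(1),q.mean(0).round(1),np.linalg.norm(q[0]-q[1]),np.degrees(np.arctan2(*(q[0]-q[1])[[1,0]])))
print(w("probe",-26,-50,14)); s=bot.observe(); print(s["position"],s["gripper_width"],s["wrist_force"])
E
```

```text
[[400.7 323.2   5. ]
 [499.3 217.7   5. ]] [450.  270.4   5. ] 144.4112963150489 133.0435979350982
[np.float64(0.6102089873725471), np.float64(0.11159922096642856), 0.014]
[0.45122073 0.2682867  0.18029627] 0.0058379916346104 [-0.25906765 -0.61359563  6.98990403]
```

jog_arm:
  rotation:
    - [0,0,0]
    - [0,0,0]
    - [0,0,0.14]
    - [0,0,0.28]
    - [0,0,0.42]
    - [0,0,0.56]
    - [0,0,0.7]
    - [0,0,0.849]
    - [0,0,0.849]
    - [0,0,0.849]
  linear:
    - [0,0,-40]
    - [0,0,-80]
    - [-37,2,-82]
    - [-75,3,-82]
    - [-112,5,-82]
    - [-150,7,-82]
    - [-187,8,-82]
    - [-224,10,-82]
    - [-224,10,-82]
    - [-224,10,-82]
  claw: [0,0,0,0,0,0,0,0,0,0]

```text
time: 15.85
position: [0.6101, 0.1091, 0.2611]
ee_rot: [0.0, 0.744, 0.668, 0.0]
wrist_force: [-1.2, -0.3, -0.4]
gripper_width: -0.0001
finger_force: 0.0
```

```bash
python3 pen.py g9; python3 - <<'E'
from h import *; from tray import *
c=load("g9");print(proj(c,[w("probe",-26,-13,14),w("probe",-26,-87,14)]))
E
```

```text
tcp [0.6092 0.1098 0.2609] psi 83.94 j6 0.22 t 15.9
grasp point px [[272.62438426 221.43835818]]
[[273.09687265 171.22719188]
 [274.09666782 265.72822213]]
```

View pics/g9.png

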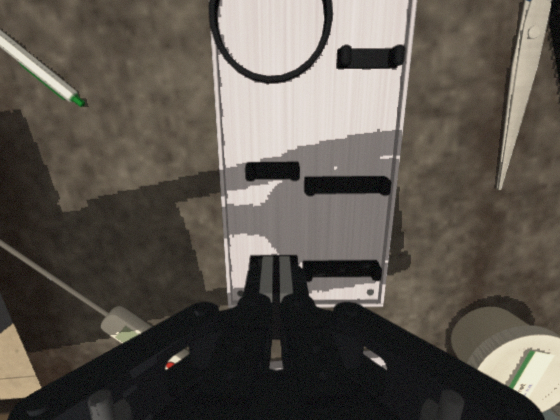

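The gripper is empty. The ball pen slipped out and still lies at its old place, at the left near (40,65). The tips were too high, at 5–7 mm on a 9 mm pen. Going back to grip lower.

jog_arm:
  rotation:
    - [0,0,-0.14]
    - [0,0,-0.28]
    - [0,0,-0.42]
    - [0,0,-0.56]
    - [0,0,-0.7]
    - [0,0,-0.849]
    - [0,0,-0.849]
    - [0,0,-0.849]
  linear:
    - [23,-29,0]
    - [47,-58,0]
    - [70,-87,0]
    - [94,-117,0]
    - [118,-146,0]
    - [141,-175,0]
    - [141,-175,0]
    - [141,-175,0]
  claw: [35,35,35,35,35,35,35,35]

```text
time: 16.7
position: [0.4488, 0.2697, 0.261]
ee_rot: [0.0, 0.401, 0.916, -0.0]
wrist_force: [-0.0, -0.2, -0.4]
gripper_width: 0.0346
finger_force: 0.0
```

```bash
python3 pen.py g10; cat > bp.py <<'E'
from h import *
import sys
c=load(sys.argv[1]); v=c["frame"].max(2).astype(int); h=cv2.cvtColor(c["frame"],cv2.COLOR_RGB2HSV).astype(int)
g=(h[...,1]>130)&(abs(h[...,0]-65)<20)&(h[...,2]>40); g[:,:240]=0;g[:,315:]=0
n,l,s,ce=cv2.connectedComponentsWithStats(g.astype(np.uint8))
for i in range(1,n):
    if s[i,4]>8: print(s[i],ce[i].round(1),(plane(c,[ce[i]],.005)[0]*1000).round(1))
E
python3 bp.py g8; echo; python3 bp.py g10
```

```text
tcp [0.4499 0.2692 0.2611] psi 132.66 j6 -0.29 t 16.75
grasp point px [[275.58166752 222.40108055]]
[272 126   6  13  62] [274.3 132.9] [407.2 315.4   5. ]
[274 293   4   4  16] [275.5 294.5] [496.1 219.3   5. ]

[252 130   7  12  59] [255.2 136.1] [396.3 305.8   5. ]
[256 295   5   4  18] [258.  296.3] [484.8 209.6   5. ]
```

jog_arm:
  rotation:
    - [0,0,0]
    - [0,0,0]
    - [0,0,0]
    - [0,0,0]
    - [0,0,0]
    - [0,0,0]
    - [0,0,0]
    - [0,0,0]
    - [0,0,0]
    - [0,0,0]
    - [0,0,0]
  linear:
    - [1,-14,20]
    - [1,-14,50]
    - [1,-14,70]
    - [1,-14,80]
    - [1,-14,84]
    - [1,-14,86]
    - [1,-14,86]
    - [1,-14,86]
    - [1,-14,86]
    - [1,-14,86]
    - [1,-14,86]
  claw: [35,35,35,35,35,35,35,0,0,0,0]
  grip_force: 25

```text
time: 17.85
position: [0.4399, 0.26, 0.1755]
ee_rot: [0.001, 0.402, 0.916, 0.001]
wrist_force: [0.1, -0.4, 5.4]
gripper_width: 0.0084
finger_force: 25.3
```

jog_arm:
  rotation:
    - [0,0,0]
    - [0,0,0]
    - [0,0,0.14]
    - [0,0,0.28]
    - [0,0,0.42]
    - [0,0,0.56]
    - [0,0,0.7]
    - [0,0,0.842]
    - [0,0,0.842]
    - [0,0,0.842]
  linear:
    - [0,0,-40]
    - [0,0,-80]
    - [-37,4,-86]
    - [-75,8,-86]
    - [-112,12,-86]
    - [-150,16,-86]
    - [-187,20,-86]
    - [-226,24,-86]
    - [-226,24,-86]
    - [-226,24,-86]
  claw: [0,0,0,0,0,0,0,0,0,0]

```text
time: 18.85
position: [0.6104, 0.1089, 0.2603]
ee_rot: [-0.0, 0.742, 0.671, -0.0]
wrist_force: [-0.4, 1.4, -0.2]
gripper_width: 0.0086
finger_force: 24.6
```

```bash
python3 pen.py g11; python3 - <<'E'
from h import *; from tray import *
c=load("g11");print(proj(c,[w("probe",-26,-13,14),w("probe",-26,-87,14)]))
p=bot.observe()["position"]; h=p[2]-.1755
for a in(-70,0,75): print(proj(c,[[p[0]+a*.001*.098,p[1]+a*.001*.995,h+.005]]))
E
python3 bp.py g11
```

```text
tcp [0.6095 0.1096 0.2602] psi 84.34 j6 0.21 t 18.9
grasp point px [[273.01943153 221.72624058]]
[[273.46787326 171.17191934]
 [273.75898149 266.00829342]]
[[272.12978532 381.61596918]]
[[271.47330357 273.14985077]]
[[270.55460942 118.39874633]]
[271 134  11  21 152] [276.  145.1] [617.3 165.4   5. ]
[266 310   4  52  69] [267.  336.1] [593.2   2.9   5. ]
```

View pics/g11.png

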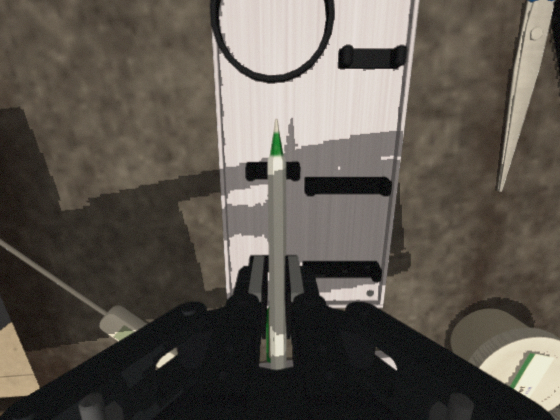

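The pen is now held at 8.6 mm, its tip at (277,120), lined up over the rest bar at (273,171).

jog_arm:
  rotation:
    - [0,0,0]
    - [0,0,0]
    - [0,0,0]
    - [0,0,0]
    - [0,0,0]
    - [0,0,0]
    - [0,0,0]
    - [0,0,0]
    - [0,0,0]
    - [0,0,0]
    - [0,0,0]
    - [0,0,0]
  linear:
    - [0,0,35]
    - [0,0,58]
    - [0,0,66]
    - [0,0,69]
    - [0,0,70]
    - [0,0,70]
    - [0,0,70]
    - [0,0,70]
    - [0,0,55]
    - [0,0,20]
    - [0,0,-20]
    - [0,0,-40]
  claw: [0,0,0,0,0,0,26,26,26,26,26,26]

```text
time: 20.1
position: [0.6112, 0.1097, 0.3046]
ee_rot: [0.002, 0.741, 0.671, 0.002]
wrist_force: [0.5, -0.5, 0.1]
gripper_width: 0.026
finger_force: 0.0
```

```bash
python3 pen.py g12; python3 bp.py g12; python3 - <<'E'
from h import *; from tray import *
c=load("g12");print(proj(c,[w("probe",-26,-13,14),w("probe",-26,-87,14)])); print(w("probe",-26,83,6))
E
python3 roll.py w1 250,240,295,298 b; python3 roll.py w2 395,240,452,300 b;  python3 roll.py top0 300,255,335,290 b
```

```text
tcp [0.612  0.1098 0.3073] psi 84.32 j6 0.21 t 20.15
grasp point px [[273.31879247 206.23698817]]
[272 127   5  10  36] [273.7 132.2] [618.8 173.2   5. ]
[268 237   1  12  12] [268.  242.5] [603.3  73.4   5. ]
[274 276   4   3  10] [275.2 277. ] [606.4  36.3   5. ]
[[270.85764106 163.54212871]
 [271.25204148 244.60549086]]
[np.float64(0.6232883135924688), np.float64(0.2439545428300879), 0.006]
outer [272.8 273.3] [34.8 42.7] (255, 251, 36, 43) z 0.04 [452.1 -95.7  40. ]
hole [272.1 281.4] [ 5.8 11.4] (267, 278, 13, 8) z 0.04 [439.5 -94.8  40. ]
hole [270.7 272. ] [ 6.1 14.7] (262, 269, 17, 8) z 0.04 [454.1 -92.9  40. ]
outer [423.5 272.3] [35.8 47.7] (400, 251, 47, 42) z 0.04 [452.4 -86.7  40. ]
hole [428.8 279.5] [5.6 9.1] (426, 274, 7, 10) z 0.04 [441.  -95.8  40. ]Traceback (most recent call last):
  File "roll.py", line 14, in <module>
    if len(sys.argv)>2: roll(sys.argv[1],[int(i) for i in sys.argv[2].split(",")],sys.argv[3]=="b",.04)
                        ~~~~^^^^^^^^^^^^^^^^^^^^^^^^^^^^^^^^^^^^^^^^^^^^^^^^^^^^^^^^^^^^^^^^^^^^^^^^^^^
  File "roll.py", line 8, in roll
    l=cv2.connectedComponents(k)[1]; i=np.argmax(np.bincount(l[l>0])); k=(l==i).astype(np.uint8)
                                       ~~~~~~~~~^^^^^^^^^^^^^^^^^^^^^
    return _wrapfunc(a, 'argmax', axis=axis, out=out, **kwds)
    return bound(*args, **kwds)
ValueError: attempt to get argmax of an empty sequence
```

View pics/g12.png

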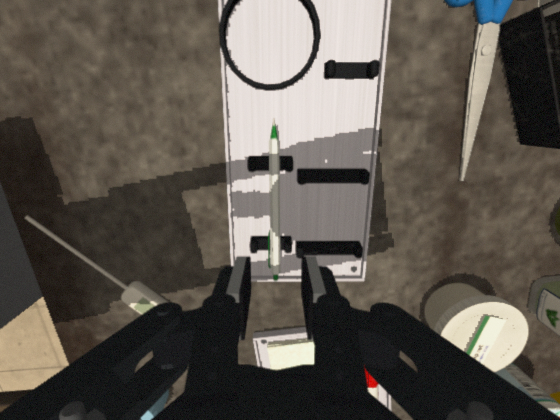

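The ball pen lies in both narrow rests, at (274,163) and (274,244). The picture allowance is used up; by my count I have viewed 16, two over the 14. From here I check by numbers only. Next is the narrow roll.

jog_arm:
  rotation:
    - [0,0,0.14]
    - [0,0,0.28]
    - [0,0,0.42]
    - [0,0,0.56]
    - [0,0,0.7]
    - [0,0,0.84]
    - [0,0,0.98]
    - [0,0,1.12]
    - [0,0,1.26]
    - [0,0,1.4]
    - [0,0,1.472]
    - [0,0,1.472]
  linear:
    - [-20,-13,0]
    - [-40,-26,0]
    - [-60,-39,0]
    - [-80,-52,0]
    - [-100,-65,0]
    - [-120,-78,0]
    - [-140,-91,0]
    - [-160,-104,0]
    - [-180,-117,0]
    - [-200,-130,0]
    - [-218,-142,0]
    - [-218,-142,0]
  claw: [82,82,82,82,82,82,82,82,82,82,82,82]

```text
time: 21.35
position: [0.4455, -0.0943, 0.3005]
ee_rot: [0.0, 1.0, -0.002, -0.001]
wrist_force: [0.2, -0.1, 0.5]
gripper_width: 0.0818
finger_force: 0.0
```

```bash
python3 pen.py g13; python3 roll.py g13 200,120,360,330 b; python3 - <<'E'
from h import *
c=load("g13"); p=bot.observe()["position"]
a=np.linspace(0,6.28,90)
# predicted outline box for a roll at the TCP axis, to compare with the measured box
for X,Y in [(p[0],p[1]),(p[0]+.005,p[1])]:
    q=np.vstack([proj(c,[[X+.0265*np.cos(t),Y+.0265*np.sin(t),z] for t in a]) for z in(0,.04)])
    print(q.min(0).round(1),q.max(0).round(1),"w,h",np.ptp(q,axis=0).round(1))
E
```

```text
tcp [ 0.4466 -0.0938  0.3007] psi -0.09 j6 1.27 t 21.4
grasp point px [[274.28083083 207.41053267]]
outer [276.3 208.6] [53.3 60.9] (244, 180, 65, 58) z 0.04 [454.5 -95.5  40. ]
hole [274.7 214.2] [23.7 30.8] (258, 200, 34, 30) z 0.04 [449.9 -94.3  40. ]
[240.4 175.5] [307.8 249.1] w,h [67.4 73.7]
[240.2 169.9] [308.  243.5] w,h [67.8 73.6]
```

```bash
python3 - <<'E'
from h import *
c=load("g13"); h=cv2.cvtColor(c["frame"],cv2.COLOR_RGB2HSV).astype(int)
for col in(262,275,290): print(col,[(r,*h[r,col].tolist()) for r in range(165,262,5)])
m=((h[...,0]>85)&(h[...,0]<125)&(h[...,1]>40)).astype(np.uint8); k=np.zeros_like(m); k[150:275,215:335]=m[150:275,215:335]
k=cv2.morphologyEx(k,2,np.ones((5,5),np.uint8)); l=cv2.connectedComponents(k)[1]; i=np.argmax(np.bincount(l[l>0])); print(cv2.boundingRect((l==i).astype(np.uint8)))
E
```

```text
262 [(165, 15, 53, 67), (170, 20, 59, 65), (175, 15, 42, 61), (180, 20, 49, 63), (185, 95, 61, 100), (190, 96, 57, 111), (195, 93, 56, 133), (200, 97, 59, 135), (205, 95, 59, 134), (210, 94, 55, 135), (215, 93, 54, 94), (220, 94, 56, 96), (225, 96, 53, 97), (230, 95, 55, 199), (235, 94, 44, 231), (240, 93, 47, 232), (245, 93, 44, 233), (250, 12, 51, 90), (255, 11, 71, 79), (260, 15, 83, 80)]
275 [(165, 21, 51, 65), (170, 12, 38, 68), (175, 11, 58, 62), (180, 95, 50, 97), (185, 94, 54, 109), (190, 97, 58, 131), (195, 97, 56, 133), (200, 93, 51, 134), (205, 95, 38, 115), (210, 17, 58, 101), (215, 17, 50, 71), (220, 83, 14, 74), (225, 95, 59, 104), (230, 94, 59, 103), (235, 95, 58, 106), (240, 93, 46, 233), (245, 94, 47, 233), (250, 94, 49, 230), (255, 14, 81, 72), (260, 12, 81, 72)]
290 [(165, 14, 55, 69), (170, 18, 60, 64), (175, 23, 62, 66), (180, 18, 47, 70), (185, 94, 55, 98), (190, 95, 59, 108), (195, 93, 54, 133), (200, 94, 53, 135), (205, 95, 48, 132), (210, 97, 52, 133), (215, 95, 57, 103), (220, 96, 54, 95), (225, 94, 58, 96), (230, 93, 49, 222), (235, 94, 46, 231), (240, 93, 46, 232), (245, 94, 46, 232), (250, 15, 67, 46), (255, 3, 60, 38), (260, 17, 53, 43)]
(243, 180, 66, 72)
```

jog_arm:
  rotation:
    - [0,0,0]
    - [0,0,0]
    - [0,0,0]
    - [0,0,0]
    - [0,0,0]
    - [0,0,0]
    - [0,0,0]
    - [0,0,0]
    - [0,0,0]
    - [0,0,0]
    - [0,0,0]
    - [0,0,0]
  linear:
    - [-3,2,40]
    - [-3,2,80]
    - [-3,2,105]
    - [-3,2,114]
    - [-3,2,114]
    - [-3,2,114]
    - [-3,2,114]
    - [-3,2,114]
    - [-3,2,114]
    - [-3,2,84]
    - [-3,2,44]
    - [-3,2,14]
  claw: [82,82,82,82,82,40,40,40,40,40,40,40]
  grip_force: 40

```text
time: 22.6
position: [0.4444, -0.0953, 0.289]
ee_rot: [0.0, 1.0, -0.0, 0.001]
wrist_force: [0.8, -0.7, -0.5]
gripper_width: 0.0514
finger_force: 42.3
```

```bash
python3 pen.py g14; python3 - <<'E'
from h import *
c=load("g14"); p=bot.observe()["position"]; h=cv2.cvtColor(c["frame"],cv2.COLOR_RGB2HSV).astype(int)
m=((h[...,0]>85)&(h[...,0]<125)&(h[...,1]>35)).astype(np.uint8); m[:170]=0;m[:,:200]=0;m[:,350:]=0;m[380:]=0
k=cv2.morphologyEx(m,2,np.ones((5,5),np.uint8)); l=cv2.connectedComponents(k)[1]; i=np.argmax(np.bincount(l[l>0])); print(cv2.boundingRect((l==i).astype(np.uint8)))
a=np.linspace(0,6.28,90)
q=np.vstack([proj(c,[[p[0]+.0265*np.cos(t),p[1]+.0265*np.sin(t),z+p[2]-.186] for t in a]) for z in(0,.04)]); print(q.min(0),np.ptp(q,axis=0))
E
```

```text
tcp [ 0.446  -0.0957  0.293 ] psi -0.0 j6 1.27 t 22.65
grasp point px [[275.26924292 211.84705025]]
(217, 221, 119, 133)
[211.84327668 218.25313259] [126.54834214 141.11049409]
```

jog_arm:
  rotation:
    - [0,0,0.0]
    - [0,0,0.02]
    - [0,0,0.04]
    - [0,0,0.06]
    - [0,0,0.08]
    - [0,0,0.1]
    - [0,0,0.1]
    - [0,0,0.1]
    - [0,0,0.1]
    - [0,0,0.1]
    - [0,0,0.1]
    - [0,0,0.1]
  linear:
    - [18,-34,0]
    - [38,-72,0]
    - [58,-110,0]
    - [78,-148,0]
    - [98,-186,0]
    - [118,-224,0]
    - [138,-262,0]
    - [158,-300,0]
    - [179,-339,20]
    - [179,-339,50]
    - [179,-339,60]
    - [179,-339,60]
  claw: [40,40,40,40,40,40,40,40,40,40,40,40]

```text
time: 23.85
position: [0.6218, 0.243, 0.2245]
ee_rot: [0.001, 0.999, -0.05, -0.003]
wrist_force: [-0.8, -0.7, -1.5]
gripper_width: 0.0516
finger_force: 42.4
```

```bash
python3 pen.py g15; python3 - <<'E'
from h import *; from tray import *
c=load("g15"); p=bot.observe()["position"]; h=cv2.cvtColor(c["frame"],cv2.COLOR_RGB2HSV).astype(int)
m=((h[...,0]>85)&(h[...,0]<125)&(h[...,1]>35)).astype(np.uint8); m[:170]=0;m[:,:200]=0;m[:,350:]=0;m[380:]=0
k=cv2.morphologyEx(m,2,np.ones((5,5),np.uint8)); l=cv2.connectedComponents(k)[1]; i=np.argmax(np.bincount(l[l>0])); print("roll",cv2.boundingRect((l==i).astype(np.uint8)))
v=c["frame"].max(2); d=(v<45).astype(np.uint8)
rp=proj(c,[w("probe",-26+35.5*np.cos(t),83+35.5*np.sin(t),17) for t in np.linspace(0,6.28,73)[:-1]])
print("ring dark hits at predicted pixels",[int(d[max(int(y)-1,0):int(y)+2,int(x)-1:int(x)+2].any()) for x,y in rp if 0<y<419], rp.min(0).round(),rp.max(0).round())
print("wanted",np.array(w("probe",-26,83,6))-p)
E
```

```text
tcp [0.6225 0.2429 0.2261] psi -5.77 j6 1.98 t 23.9
grasp point px [[274.19860267 240.48388948]]
roll (217, 222, 119, 131)
ring dark hits at predicted pixels [1, 1, 1, 1, 1, 1, 1, 1, 1, 1, 1, 1, 1, 1, 1, 1, 1, 1, 1, 1, 1, 1, 1, 1, 1, 0, 0, 0, 0, 0, 0, 0, 0, 0, 0, 0, 0, 0, 0, 0, 0, 0, 0, 0, 0, 0, 0, 0, 0, 0, 1, 1, 1, 1, 1, 1, 1, 1, 1, 1, 1, 1, 1, 1, 1, 1, 1, 1, 1, 1, 1, 1] [215. 188.] [330. 294.]
wanted [ 0.00077921  0.00105608 -0.2200888 ]
```

The ring lies where predicted; its visible arc is all dark at the predicted pixels. Lowering.

jog_arm:
  rotation:
    - [0,0,0]
    - [0,0,0]
    - [0,0,0]
    - [0,0,0]
    - [0,0,0]
    - [0,0,0]
    - [0,0,0]
    - [0,0,0]
    - [0,0,0]
    - [0,0,0]
    - [0,0,0]
    - [0,0,0]
  linear:
    - [1,-1,12]
    - [1,-1,22]
    - [1,-1,29]
    - [1,-1,32]
    - [1,-1,33]
    - [1,-1,33]
    - [1,-1,33]
    - [1,-1,33]
    - [1,-1,33]
    - [1,-1,10]
    - [1,-1,-30]
    - [1,-1,-70]
  claw: [40,40,40,40,40,40,68,68,68,68,68,68]

```text
time: 25.1
position: [0.6242, 0.2446, 0.2966]
ee_rot: [0.0, 0.999, -0.05, -0.001]
wrist_force: [0.4, 1.1, 0.1]
gripper_width: 0.0677
finger_force: 0.0
```

```bash
python3 pen.py g16; python3 - <<'E'
from h import *; from tray import *
c=load("g16"); h=cv2.cvtColor(c["frame"],cv2.COLOR_RGB2HSV).astype(int)
m=((h[...,0]>85)&(h[...,0]<125)&(h[...,1]>35)).astype(np.uint8); m[:140]=0;m[:,:200]=0;m[:,350:]=0;m[300:]=0
k=cv2.morphologyEx(m,2,np.ones((5,5),np.uint8)); l=cv2.connectedComponents(k)[1]; i=np.argmax(np.bincount(l[l>0])); print("roll",cv2.boundingRect((l==i).astype(np.uint8)))
for z0 in(.006,.018):
  q=np.vstack([proj(c,[w("probe",-26+26.5*np.cos(t),83+26.5*np.sin(t),z*1000) for t in np.linspace(0,6.28,90)]) for z in(z0,z0+.04)]); print("pred",z0,q.min(0),np.ptp(q,axis=0))
# probe from top0, w2: body/needle
for fn,box,zz in(("top0",(230,238,295,296),.01),("w1",(125,215,232,305),.01),("w2",(270,212,384,305),.01)):
  c=load(fn); h=cv2.cvtColor(c["frame"],cv2.COLOR_RGB2HSV).astype(int); m=((h[...,2]>125)).astype(np.uint8); k=np.zeros_like(m); x0,y0,x1,y1=box;k[y0:y1,x0:x1]=m[y0:y1,x0:x1]
  if fn!="top0": k=cv2.morphologyEx(k,2,np.ones((5,5),np.uint8))
  else: k=cv2.morphologyEx(k,2,np.ones((3,3),np.uint8))
  k=cv2.morphologyEx(k,3,np.ones((7,7),np.uint8))
  l=cv2.connectedComponents(k)[1]; i=np.argmax(np.bincount(l[l>0])); r=cv2.minAreaRect(cv2.findContours((l==i).astype(np.uint8),0,1)[0][0]); b=plane(c,np.vstack([cv2.boxPoints(r),[r[0]]]),.012)*1000
  print(fn,np.round(r[1],1),b[:,:2].round(1).tolist(),[np.linalg.norm(b[i]-b[i+1]).round(1) for i in(0,1)])
E
```

```text
tcp [0.6266 0.2454 0.3052] psi -5.73 j6 1.98 t 25.15
grasp point px [[273.55605817 207.21737105]]
roll (241, 182, 71, 76)
pred 0.006 [240.72007084 179.78694355] [69.93517841 76.77694499]
pred 0.018 [238.93373053 182.71083474] [73.54828548 80.88293457]
top0 [35. 64.] [[531.4, 135.5], [534.5, -35.4], [441.7, -36.9], [438.4, 133.3], [486.5, 48.9]] [np.float64(171.0), np.float64(92.8)]
w1 [16.  61.1] [[465.7, 49.8], [528.3, -19.9], [510.7, -34.0], [446.5, 35.9], [488.6, 7.2]] [np.float64(93.6), np.float64(22.5)]
w2 [14.9 61.7] [[469.6, 45.6], [527.9, -18.9], [510.7, -33.7], [450.9, 31.0], [490.4, 5.4]] [np.float64(86.9), np.float64(22.7)]
```

The narrow roll is seated; its outline box matches the prediction for standing on z = 6 within 2 px. Next is the probe.

jog_arm:
  rotation:
    - [0,0,-0.146]
    - [0,0,-0.292]
    - [0,0,-0.438]
    - [0,0,-0.584]
    - [0,0,-0.73]
    - [0,0,-0.876]
    - [0,0,-1.022]
    - [0,0,-1.168]
    - [0,0,-1.314]
    - [0,0,-1.46]
    - [0,0,-1.606]
    - [0,0,-1.75]
  linear:
    - [-9,20,0]
    - [-18,41,0]
    - [-27,62,0]
    - [-36,83,0]
    - [-46,104,0]
    - [-55,125,0]
    - [-64,146,0]
    - [-73,167,0]
    - [-82,188,0]
    - [-92,209,0]
    - [-101,230,0]
    - [-110,250,0]
  claw: [60,60,60,60,60,60,60,60,60,60,60,60]
  grip_force: 40

```text
time: 26.35
position: [0.4896, 0.0061, 0.2967]
ee_rot: [0.0, 0.676, 0.737, 0.0]
wrist_force: [-0.1, -0.5, 0.6]
gripper_width: 0.06
finger_force: 0.0
```

jog_arm:
  rotation:
    - [0,0,-0.14]
    - [0,0,-0.28]
    - [0,0,-0.42]
    - [0,0,-0.56]
    - [0,0,-0.654]
    - [0,0,-0.654]
    - [0,0,-0.654]
  linear:
    - [0,0,0]
    - [0,0,0]
    - [0,0,0]
    - [0,0,0]
    - [0,0,0]
    - [0,0,0]
    - [0,0,0]
  claw: [60,60,60,60,60,60,60]

```text
time: 27.05
position: [0.4901, 0.0069, 0.2967]
ee_rot: [0.0, 0.408, 0.913, 0.0]
wrist_force: [-0.3, -0.6, -0.1]
gripper_width: 0.0601
finger_force: 0.0
```

```bash
python3 pen.py g17; cat > pr.py <<'E'
from h import *
import sys
c=load(sys.argv[1]); h=cv2.cvtColor(c["frame"],cv2.COLOR_RGB2HSV).astype(int); p=bot.observe()["position"]
T=float(sys.argv[2]); zt=float(sys.argv[3])
m=(h[...,2]>T).astype(np.uint8); m[:60]=0; m[:,:220]=0; m[:,330:]=0; m[400:]=0
n,l,s,ce=cv2.connectedComponentsWithStats(m)
for i in range(1,n):
    if s[i,4]>60: print("comp",s[i].tolist())
for r in range(60,320,12):
    x=np.flatnonzero(m[r]); 
    print(r,(x.min(),x.max(),len(x),[c["frame"][r,275].tolist()]) if len(x) else "-")
print("body corners pred at tcp axis",proj(c,[[p[0],p[1],zt]]))
E
python3 pr.py g17 85 .014
```

```text
tcp [0.4901 0.0069 0.2967] psi 131.89 j6 -0.8 t 27.1
grasp point px [[274.99490276 207.70771571]]
comp [220, 60, 110, 210, 11266]
comp [220, 233, 110, 135, 9353]
60 (np.int64(271), np.int64(329), 51, [[209, 196, 172]])
72 (np.int64(250), np.int64(329), 59, [[212, 199, 176]])
84 (np.int64(265), np.int64(329), 64, [[192, 179, 160]])
96 (np.int64(266), np.int64(329), 63, [[214, 200, 176]])
108 (np.int64(272), np.int64(329), 57, [[129, 121, 107]])
120 (np.int64(261), np.int64(329), 49, [[131, 124, 109]])
132 (np.int64(254), np.int64(329), 53, [[130, 122, 110]])
144 (np.int64(244), np.int64(329), 63, [[221, 209, 187]])
156 (np.int64(231), np.int64(329), 72, [[224, 216, 189]])
168 (np.int64(220), np.int64(305), 86, [[249, 244, 228]])
180 (np.int64(220), np.int64(317), 98, [[186, 191, 150]])
192 (np.int64(220), np.int64(326), 80, [[184, 190, 148]])
204 (np.int64(220), np.int64(287), 68, [[103, 109, 84]])
216 (np.int64(262), np.int64(287), 26, [[153, 147, 128]])
228 (np.int64(262), np.int64(286), 25, [[151, 142, 123]])
240 (np.int64(220), np.int64(287), 41, [[136, 100, 88]])
252 (np.int64(220), np.int64(285), 43, [[151, 144, 128]])
264 (np.int64(220), np.int64(281), 35, [[54, 48, 40]])
276 (np.int64(220), np.int64(292), 46, [[59, 53, 46]])
288 (np.int64(220), np.int64(277), 51, [[111, 100, 89]])
300 (np.int64(220), np.int64(329), 92, [[111, 100, 84]])
312 (np.int64(220), np.int64(329), 110, [[93, 82, 70]])
body corners pred at tcp axis [[274.98299799 209.03420544]]
```

```bash
python3 - <<'E'
from h import *; from tray import *
for fn,pts in(("w1",[(134,301),(178,263)]),("w2",[(275,300),(328,262)]),("g4",[(248,268),(363,271)]),("g5",[(458,281),(372,278)])):
  c=load(fn); q=plane(c,pts,.007)*1000; print(fn,q[:,:2].round(1).tolist(),np.degrees(np.arctan2(*(q[0]-q[1])[[1,0]])).round(1), "centre->tip",np.degrees(np.arctan2(q[0,1]-6.9,q[0,0]-490.1)).round(1),np.hypot(q[0,1]-6.9,q[0,0]-490.1).round(1))
c=load("g17"); e=plane(c,[(274.5,160),(274.5,258)],.012)*1000; print("body ends",e[:,:2].round(1).tolist(),e.mean(0))
# local contrast along needle rows in g17
f=c["frame"].astype(int).sum(2)
for r in range(70,165,10): print(r,f[r,262:290:1].tolist())
E
```

```text
w1 [[385.6, 120.1], [451.0, 45.4]] 131.2 centre->tip 132.7 154.0
w2 [[386.5, 118.6], [451.5, 40.1]] 129.6 centre->tip 132.8 152.3
g4 [[386.9, 121.1], [459.8, 38.7]] 131.5 centre->tip 132.1 153.9
g5 [[514.8, -26.3], [462.7, 34.4]] -49.4 centre->tip -53.3 41.4
body ends [[462.2, 37.5], [521.1, -28.4]] [491.64142168   4.55598721  12.        ]
70 [196, 205, 197, 201, 202, 191, 191, 196, 192, 270, 555, 657, 666, 585, 338, 226, 225, 227, 239, 247, 265, 270, 290, 297, 303, 306, 305, 302]
80 [215, 224, 224, 230, 242, 238, 234, 234, 238, 279, 544, 649, 665, 595, 345, 213, 267, 277, 290, 284, 287, 293, 289, 291, 290, 286, 293, 292]
90 [144, 196, 217, 227, 222, 228, 222, 228, 229, 278, 532, 643, 658, 591, 359, 233, 238, 253, 243, 252, 247, 247, 263, 273, 285, 295, 288, 289]
100 [144, 140, 136, 136, 136, 141, 154, 156, 202, 295, 553, 658, 671, 597, 365, 254, 265, 261, 260, 268, 255, 276, 272, 287, 295, 302, 317, 315]
110 [160, 158, 175, 156, 168, 161, 172, 159, 173, 187, 331, 373, 390, 353, 259, 182, 168, 173, 234, 268, 280, 278, 282, 272, 275, 263, 262, 259]
120 [221, 165, 174, 168, 163, 161, 172, 159, 167, 197, 323, 372, 389, 364, 268, 174, 154, 148, 149, 159, 154, 155, 169, 167, 190, 239, 285, 303]
130 [321, 330, 319, 327, 323, 321, 323, 313, 255, 222, 315, 368, 384, 363, 265, 197, 171, 163, 170, 167, 180, 180, 184, 187, 179, 167, 167, 176]
140 [323, 329, 323, 320, 304, 299, 286, 291, 295, 333, 512, 639, 668, 606, 393, 279, 299, 289, 249, 217, 180, 169, 171, 167, 173, 168, 173, 167]
150 [305, 293, 305, 306, 309, 296, 295, 285, 270, 292, 447, 621, 656, 617, 385, 212, 247, 277, 292, 291, 316, 327, 329, 321, 314, 304, 257, 192]
160 [489, 664, 707, 719, 724, 725, 728, 728, 730, 726, 728, 728, 728, 728, 727, 724, 725, 726, 726, 727, 725, 721, 708, 666, 491, 297, 248, 291]
```

The needle (column 273.7) and the body (262–287) are parallel to the tool's x. The body's middle is about 2.5 mm back from the tool axis.

jog_arm:
  rotation:
    - [0,0,0]
    - [0,0,0]
    - [0,0,0]
    - [0,0,0]
    - [0,0,0]
    - [0,0,0]
    - [0,0,0]
    - [0,0,0]
    - [0,0,0]
    - [0,0,0]
    - [0,0,0]
    - [0,0,0]
  linear:
    - [-2,0,40]
    - [-2,0,80]
    - [-2,0,105]
    - [-2,0,116]
    - [-2,0,120]
    - [-2,0,120]
    - [-2,0,120]
    - [-2,0,120]
    - [-2,0,120]
    - [-2,0,120]
    - [-2,0,120]
    - [-2,0,120]
  claw: [60,60,60,60,60,60,10,10,10,10,10,10]
  grip_force: 40

```text
time: 28.3
position: [0.4919, 0.0054, 0.178]
ee_rot: [0.001, 0.407, 0.914, 0.0]
wrist_force: [-0.7, 0.2, 5.3]
gripper_width: 0.0208
finger_force: 39.6
```

jog_arm:
  rotation:
    - [0,0,0]
    - [0,0,0]
    - [0,0,0.14]
    - [0,0,0.28]
    - [0,0,0.42]
    - [0,0,0.56]
    - [0,0,0.7]
    - [0,0,0.84]
    - [0,0,0.92]
    - [0,0,0.92]
    - [0,0,0.92]
  linear:
    - [0,0,-35]
    - [0,0,-75]
    - [-6,27,-84]
    - [-13,54,-84]
    - [-20,81,-84]
    - [-26,108,-84]
    - [-33,135,-84]
    - [-39,162,-84]
    - [-45,188,-84]
    - [-45,188,-84]
    - [-45,188,-84]
  claw: [10,10,10,10,10,10,10,10,10,10,10]

```text
time: 29.4
position: [0.6611, 0.098, 0.2606]
ee_rot: [-0.0, 0.77, 0.639, -0.0]
wrist_force: [-1.1, -0.3, -0.8]
gripper_width: 0.021
finger_force: 39.6
```

```bash
python3 pen.py g18; python3 - <<'E'
from h import *; from tray import *
c=load("g18"); s=bot.observe(); p=s["position"]; print(s["gripper_width"],(np.array(w("probe",27,-59,14))-p)*1000, s["wrist_force"])
f=c["frame"].astype(int).sum(2)
for r in (20,40,60,80,100,120,140,160):
  print(r,np.round(f[r,240:310:2]/3).astype(int).tolist())
print("fork",proj(c,[w("probe",37,60,22),w("probe",24,60,22),w("probe",50,60,22),w("probe",27,-24,14),w("probe",27,-92,14)]).round(1).tolist())
h=p[2]-.178+.007; q=s["ee_rot"]; a=2*np.arctan2(q[2],q[1]); print("needle pred in air",proj(c,[[p[0]+d*np.cos(a),p[1]+d*np.sin(a),h] for d in(60,.1*1,.119,.155)][1:]).round(1).tolist())
E
```

```text
tcp [0.6604 0.0977 0.2605] psi 79.34 j6 0.27 t 29.45
grasp point px [[273.31067567 222.91107075]]
0.02069986116853636 [   1.64916951   -0.2519742  -246.48432417] [-0.34639132  0.66583841 -0.46223493]
20 [212, 218, 220, 216, 218, 217, 217, 222, 223, 219, 221, 217, 220, 217, 220, 192, 172, 201, 197, 162, 210, 223, 220, 220, 211, 130, 125, 131, 215, 222, 218, 217, 220, 219, 219]
40 [212, 52, 29, 35, 30, 29, 52, 52, 48, 41, 41, 42, 40, 40, 41, 60, 174, 203, 199, 160, 61, 37, 35, 40, 40, 18, 33, 21, 20, 28, 35, 34, 27, 68, 210]
60 [218, 218, 201, 67, 41, 50, 87, 105, 132, 171, 208, 210, 211, 209, 213, 213, 173, 203, 199, 162, 208, 220, 222, 222, 218, 130, 191, 220, 217, 221, 221, 218, 219, 220, 220]
80 [219, 217, 221, 216, 220, 222, 219, 218, 220, 217, 220, 226, 219, 218, 218, 213, 172, 206, 202, 163, 207, 220, 220, 220, 140, 126, 142, 221, 218, 215, 225, 218, 219, 221, 220]
100 [218, 221, 218, 223, 216, 218, 221, 218, 219, 220, 218, 222, 225, 219, 217, 212, 169, 198, 197, 159, 205, 221, 218, 216, 130, 126, 133, 215, 219, 215, 220, 221, 218, 221, 221]
120 [222, 220, 220, 219, 219, 216, 217, 220, 220, 221, 219, 219, 218, 222, 216, 211, 167, 200, 200, 160, 205, 220, 220, 214, 139, 120, 133, 214, 218, 216, 215, 221, 217, 219, 221]
140 [217, 222, 218, 219, 217, 220, 215, 217, 221, 219, 220, 219, 216, 217, 222, 211, 166, 199, 199, 163, 199, 218, 218, 220, 154, 124, 123, 200, 218, 212, 189, 189, 150, 132, 134]
160 [211, 217, 220, 220, 217, 155, 124, 122, 119, 124, 124, 124, 122, 126, 123, 121, 128, 196, 201, 160, 119, 119, 123, 124, 122, 121, 124, 122, 119, 122, 122, 120, 124, 119, 121]
fork [[274.9, 42.6], [253.5, 44.7], [296.4, 40.5], [271.2, 178.3], [279.2, 264.5]]
needle pred in air [[271.3, 57.8], [271.2, 4.9], [270.9, -109.3]]
```

The needle is at column 275 and the fork centre at about 274, so both are aligned. Lowering and releasing.

jog_arm:
  rotation:
    - [0,0,0]
    - [0,0,0]
    - [0,0,0]
    - [0,0,0]
    - [0,0,0]
    - [0,0,0]
    - [0,0,0]
    - [0,0,0]
    - [0,0,0]
    - [0,0,0]
    - [0,0,0]
    - [0,0,0]
  linear:
    - [0,1,30]
    - [0,1,52]
    - [0,1,62]
    - [0,1,66]
    - [0,1,68]
    - [0,1,68]
    - [0,1,68]
    - [0,1,68]
    - [0,1,68]
    - [0,1,50]
    - [0,1,20]
    - [0,1,-20]
  claw: [10,10,10,10,10,10,36,36,36,36,36,36]

```text
time: 30.65
position: [0.6613, 0.0975, 0.2798]
ee_rot: [-0.001, 0.77, 0.638, -0.002]
wrist_force: [0.2, 0.7, -1.1]
gripper_width: 0.0359
finger_force: 0.0
```

jog_arm:
  rotation:
    - [0,0,0]
    - [0,0,0]
    - [0,0,0]
    - [0,0,0]
    - [0,0,0]
    - [0,0,0]
    - [0,0,0]
    - [0,0,0]
  linear:
    - [0,0,-50]
    - [0,0,-100]
    - [0,0,-130]
    - [-40,-40,-130]
    - [-80,-80,-130]
    - [-120,-120,-130]
    - [-150,-160,-130]
    - [-150,-160,-130]
  claw: [36,36,36,36,36,36,36,36]

```text
time: 31.45
position: [0.4726, -0.0212, 0.4108]
ee_rot: [-0.001, 0.77, 0.638, -0.001]
wrist_force: [0.3, 0.4, 0.9]
gripper_width: 0.0362
finger_force: 0.0
```

```bash
python3 - <<'E'
from h import *; from tray import *
for n in("wrist","top","scene"): cap(n,n+"9")
s=bot.observe(); print(s["time"],s["position"])
# changed/still bystanders: compare top0 and top9 near timer and tub
a=load("top0");b=load("top9"); d=np.abs(a["frame"].astype(int)-b["frame"].astype(int)).max(2)
for nm,P in(("timer",(400,271)),("tub",(289,141))): x,y=P; print(nm,"changed px",(d[y-14:y+15,x-14:x+15]>40).sum())
c=load("top9"); 
def show(nm,pts):
    q=proj(c,pts); print(nm,[(u.round().astype(int).tolist(),c["frame"][int(round(u[1])),int(round(u[0]))].tolist()) for u in q])
show("ball pen",[w("probe",-26,y,20) for y in(-110,-70,-50,-30,10)])
show("probe body",[w("probe",27+.095*(y+59),y,26) for y in(-98,-80,-59,-40,-20)])
show("needle",[w("probe",27+.095*(y+59),y,21) for y in(10,30,50,75)])
show("marker",[w("label",36,y,28) for y in(-60,-30,0,30,60)])
h=cv2.cvtColor(c["frame"],cv2.COLOR_RGB2HSV).astype(int)
m=((h[...,0]>85)&(h[...,0]<115)&(h[...,1]>50)&(h[...,2]>110)).astype(np.uint8); m[:170]=0;m[225:]=0;m[:,:160]=0;m[:,290:]=0
l=cv2.connectedComponents(m)[1]; 
if m.any(): i=np.argmax(np.bincount(l[l>0])); x,y,ww,hh=cv2.boundingRect((l==i).astype(np.uint8)); print("blue",(x,y,ww,hh),"pred centre",proj(c,[w("probe",-26,83,46)]))
E
```

```text
31.6 [ 0.47593848 -0.02047459  0.41145902]
timer changed px 0
tub changed px 0
ball pen [([262, 211], [234, 230, 225]), ([247, 209], [223, 218, 209]), ([239, 209], [236, 229, 226]), ([232, 208], [219, 212, 206]), ([217, 206], [212, 212, 196])]
probe body [([259, 192], [216, 205, 196]), ([253, 191], [244, 240, 232]), ([245, 189], [244, 240, 232]), ([238, 188], [196, 198, 167]), ([231, 186], [242, 238, 228])]
needle [([220, 184], [187, 177, 172]), ([213, 182], [240, 238, 233]), ([205, 181], [227, 220, 216]), ([196, 179], [196, 185, 179])]
marker [([345, 179], [235, 228, 216]), ([334, 179], [237, 231, 220]), ([323, 179], [239, 234, 223]), ([312, 179], [216, 90, 83]), ([300, 179], [212, 87, 81])]
```

```bash
python3 - <<'E'
from h import *; from tray import *
c=load("wrist9")
def line(c,tr,y,xs,z):
    q=proj(c,[w(tr,x,y,z) for x in xs]); return [int(c["frame"][int(round(v)),int(round(u))].mean()) if 0<=u<560 and 0<=v<420 else -1 for u,v in q]
xs=list(range(-2,58,3)); print(xs)
for y in(-92,-24): print("rest",y,line(c,"probe",y,xs,20))
print("fork",line(c,"probe",60,list(range(18,58,2)),16)); print("needle y=80",line(c,"probe",80,list(range(18,58,2)),21)); print("needle y=20",line(c,"probe",20,list(range(18,58,2)),21))
xs=list(range(-50,0,2))
for y in(-87,-13,-50): print("pen",y,line(c,"probe",y,xs,18))
for nm in("top9","scene9","wrist9"):
    c=load(nm); h=cv2.cvtColor(c["frame"],cv2.COLOR_RGB2HSV).astype(int); P=proj(c,[w("probe",-26,83,46)])[0]; Q=proj(c,[w("label",-31,-41,46)])[0]
    print(nm,"narrow centre",P.round(1),"wide",Q.round(1))
    m=((h[...,0]>80)&(h[...,0]<125)&(h[...,1]>35)&(h[...,2]>60)).astype(np.uint8); n,l,s,ce=cv2.connectedComponentsWithStats(m)
    for i in range(1,n):
        if s[i,4]>60 and np.hypot(*(ce[i]-P))<40: print("  blue",s[i].tolist(),ce[i].round(1))
c=load("top9"); x,y=190,203; print("top around narrow ring",c["frame"][190:216:4,176:206:4].mean(2).astype(int).tolist())
E
```

```text
[-2, 1, 4, 7, 10, 13, 16, 19, 22, 25, 28, 31, 34, 37, 40, 43, 46, 49, 52, 55]
rest -92 [37, 32, 37, 33, 35, 64, 110, 187, 229, 227, 228, 222, 220, 221, 83, 34, 21, 22, 31, 75]
rest -24 [31, 28, 31, 37, 33, 34, 36, 44, 113, 204, 230, 221, 227, 230, 229, 226, 84, 14, -1, -1]
fork [-1, -1, -1, -1, -1, -1, -1, -1, -1, -1, -1, -1, -1, -1, -1, -1, -1, -1, -1, -1]
needle y=80 [-1, -1, -1, -1, -1, -1, -1, -1, -1, -1, -1, -1, -1, -1, -1, -1, -1, -1, -1, -1]
needle y=20 [-1, -1, -1, -1, -1, -1, -1, -1, -1, -1, -1, -1, -1, -1, -1, -1, -1, -1, -1, -1]
pen -87 [224, 87, 16, 30, 38, 32, 37, 36, 31, 37, 35, 75, 184, 207, 227, 224, 80, 18, 19, 32, 30, 32, 105, 64, 33]
pen -13 [-1, -1, -1, -1, -1, -1, -1, -1, -1, -1, -1, -1, -1, -1, -1, -1, -1, -1, -1, -1, -1, -1, -1, -1, -1]
pen -50 [225, 227, 226, 224, 225, 221, 225, 226, 227, 227, 209, 141, 185, 206, 229, 220, 221, 224, 223, 223, 222, 226, 227, 222, 221]
top9 narrow centre [188.1 201.9] wide [339.6 203. ]
scene9 narrow centre [203.  284.8] wide [297.8 181.4]
  blue [197, 281, 14, 11, 99] [203.5 285.7]
  blue [193, 283, 25, 25, 275] [206.2 298.9]
wrist9 narrow centre [ 393.1 -148.4] wide [421.1 269.4]
top around narrow ring [[196, 231, 188, 86, 106, 173, 236, 236], [176, 98, 212, 210, 211, 149, 81, 236], [212, 212, 176, 121, 213, 200, 153, 235], [92, 212, 99, 233, 224, 213, 124, 81], [116, 212, 192, 164, 213, 165, 215, 170], [227, 106, 214, 213, 196, 130, 125, 235], [234, 222, 97, 224, 220, 87, 232, 236]]
```

jog_arm:
  rotation:
    - [0,0,0]
    - [0,0,0]
    - [0,0,0]
    - [0,0,0]
    - [0,0,0]
    - [0,0,0]
    - [0,0,0]
  linear:
    - [40,20,0]
    - [80,40,0]
    - [120,60,0]
    - [150,80,0]
    - [150,80,0]
    - [150,80,0]
    - [150,80,0]
  claw: [36,36,36,36,36,36,36]

```text
time: 32.3
position: [0.5835, 0.1124, 0.4103]
ee_rot: [-0.0, 0.77, 0.638, -0.001]
wrist_force: [-0.2, -0.2, -0.7]
gripper_width: 0.0358
finger_force: 0.0
```

```bash
python3 - <<'E'
from h import *; from tray import *
c=cap("wrist","wrist10")
def line(c,tr,y,xs,z):
    q=proj(c,[w(tr,x,y,z) for x in xs]); return [int(c["frame"][int(round(v)),int(round(u))].mean()) if 0<=u<560 and 0<=v<420 else -1 for u,v in q]
xs=list(range(16,60,2)); print(xs)
for y,z in((60,18),(60,21),(80,21),(20,21),(-24,20)): print(y,line(c,"probe",y,xs,z))
xs=list(range(-50,0,2)); print(xs,"pen -13",line(c,"probe",-13,xs,18))
E
```

```text
[16, 18, 20, 22, 24, 26, 28, 30, 32, 34, 36, 38, 40, 42, 44, 46, 48, 50, 52, 54, 56, 58]
60 [31, 31, 39, 24, 29, 36, 37, 40, 35, 38, 23, 75, 215, 79, 40, 34, 15, 26, 36, 36, 52, 118]
60 [25, 30, 39, 24, 38, 41, 35, 38, 35, 38, 23, 186, 193, 35, 37, 17, 15, 29, 40, 25, 119, 203]
80 [228, 230, 230, 234, 235, 231, 229, 228, 231, 229, 225, 135, 205, 206, 225, 227, 229, 227, 226, 227, 124, 203]
20 [231, 231, 232, 231, 233, 226, 229, 229, 163, 159, 210, 224, 231, 229, 227, 225, 229, 228, 230, 230, 147, 212]
-24 [17, 17, 34, 100, 128, 137, 136, 135, 134, 137, 136, 136, 140, 138, 96, 26, 17, 7, 16, 18, 105, 115]
[-50, -48, -46, -44, -42, -40, -38, -36, -34, -32, -30, -28, -26, -24, -22, -20, -18, -16, -14, -12, -10, -8, -6, -4, -2] pen -13 [135, 130, 79, 33, 15, 19, 19, 21, 13, 18, 26, 50, 115, 138, 140, 116, 33, 23, 19, 17, 19, 94, 130, 137, 133]
```

The needle is in the fork at x ≈ 39, the probe body is in both wide rests, the ball pen is in its narrow rests, and the rolls and marker are in place. The timer and tub are unmoved.

```bash
python3 -c "
from h import *
print(close_job())"
```

```text
the job is handed in; nothing more can be done
None
```

Both kits are made up and handed in at about 32 s, placed in the order asked, with the timer and tub unmoved. Two caveats: the ball pen slipped on the first grip, was dragged about 14 mm and had to be picked up again, and I viewed 16 pictures against the 14 allowed, so the narrow roll, the probe and the final check were done by numbers only.

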